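Pin a bracket in the tilted corner jig

TASK

Lay the aluminium bracket foot-down on the tilted plate of the green corner jig so that it slides down snug against both fences in the low corner, with the hole in its foot over the hole in the plate, and let go of it. Then take the thick silver rod (the longer and thicker of the two silver ones) from the wooden stand and push it through the bracket's hole fully home into the plate, and let go, leaving the bracket snug in the corner. Leave the other two tools in the stand and the end mill, tape measure and pot where they are.

Things in the scene. Friction and masses are not known exactly. Their poses are not given: they have to be found in the camera images.
- jig_base: Fixed green base of the jig, 150 x 150 x 12 mm; origin under its centre, z up, x toward the high side of the tilted plate (roughly away from the robot). It carries jig_plate; the highest corner of the plate is 100 mm above the worktop.
- jig_plate: Fixed slippery steel plate 100 x 85 x 26 mm, tilted 24 deg, low corner toward the robot. Origin on its top face at the low corner; x and y run along the two fences, each 45 deg from uphill; z is the outward normal. Fences rise 8 mm, are 10 mm thick; faces at x=0 (y 10 to 60 mm) and y=0 (x 10 to 76 mm), plate on their + side. Parts let go of on it slide to -x-y.
- jig_hole (a point): Mouth of the round blind hole in the plate's top face: at (57, 25, 0) mm in jig_plate, 15 mm wide, 20 mm deep along -z of jig_plate.
- bracket: Loose pale aluminium bracket, about 0.22 kg: foot 70 x 50 x 10 mm (x, y, z), origin under the foot's centre, z up. An upright lug 36 mm long (x -28 to 8 mm), 12 mm thick (y -6 to 6), its top 34 mm above the underside: grasp it across the 12 mm. A 15 mm hole goes down through the foot at x=+22. Snug in the corner its x, y axes match jig_plate's and its origin is at (35, 25, 0) mm there.
- bracket_hole (a point): Centre of the upper mouth of the 15 mm hole in the bracket's foot: at (22, 0, 10) mm in bracket.
- pin_stand: Fixed wooden block 150 x 50 x 40 mm (x, y, z), origin under its centre, z up, with three 14 mm holes, 28 mm deep, at x = -50, 0, 50 mm on its centre line. The thick silver rod, the thin silver rod and the dark pin punch stand in them upright, in any order.
- silver_rod_2: The thick silver rod: 12 mm across, 98 mm long, about 80 g, loose, upright in the stand (its foot 12 mm above the worktop, its top at 110 mm). Its own y axis runs along the rod; the origin lies on its surface at mid-length, 6 mm off the axis.
- pin_mid (a point): Centre of the thick silver rod: on its axis at mid-length, 49 mm from each end.
- silver_rod_1: Thin silver rod, 10 mm across and 78 mm long, upright in the stand (top at 90 mm): stays there. Origin on its surface at mid-length, y along the rod.
- pin_punch: Dark pin punch, 9 mm across and 87 mm long, upright in the stand (top at 99 mm): stays there. Origin on its surface at mid-length, y along it.
- collet_endmill: Bystander: grey end mill standing in a collet, 32 mm across, 74 mm high, always 72 to 83 mm from the bracket's origin on the bracket's +y side. Origin under its centre.
- tape_measure: Bystander: light grey pocket tape measure 44 x 57 x 33 mm; origin under its centre.
- plastic_pot: Bystander: pale pot 75 mm across, with thin tools in it 103 mm high; origin under its centre.

How it is judged:
By the outcome, as a careful person would: the job done as asked, in the order asked, and still so for the second after the job is handed in, with the robot touching nothing.
It also fails if it takes over 67 s, if anything falls off the work surface, if the arm or the gripper's body presses on something with over 40 N, if the wrist force passes 120 N, or if a joint passes its speed limit or range.

ROBOT

A 7-joint arm with a two-finger parallel gripper is mounted at the origin on a cart in front of the work surface, level with it; the furniture and walls round the work are solid. World frame = base frame: x ahead of the robot, y to its left, z up, the work surface at z = 0. Lengths are in m, angles in degrees, forces in N, time in s.
With the tool pointing down it reaches from about 0.4 to 0.85 m from the base axis. Payload 6.9 kg.
Tool frame: the origin (TCP) lies on the centre line of the jaws, within the pads' length; the fingertips stand 25 mm ahead of it and the grasp point (between the pads) lies 6 mm ahead of it (env.nose_length is the distance from the TCP to the fingertips, in m); z points along the fingers, y is the line along which they close (so a half turn about z gives the same grasp; the last joint's range is limited). The gripper opens to 85 mm and grips with 20 to 120 N. Pads are 22 mm wide; open, the fingers measure 114 mm over their backs; the gripper's body (76 mm by 85 mm) begins 54 mm behind the grasp point. The pads swing forward as they close: fully open they stand 13 mm farther back than shut.
Start: joints at [-68.898, 29.078, -13.613, 85.955, 7.202, 65.827, -8.869], TCP at [0.162, 0.604, 0.256] pointing down, gripper open.
Joint ranges: [-176.47, 176.47], [-13.61, 117.27], [-81.72, 77.17], [0.22, 143.17], [-87.28, 267.28], [10, 112.55], [-165.47, 165.47]. Speed limits (degrees/s): [136.94, 136.94, 180, 180, 180, 180, 180].

INTERFACE

Orientations are given as [roll, pitch, yaw] about the fixed x, y, z axes, in that order (R = Rz(yaw) Ry(pitch) Rx(roll)).
In Python, from workcell import monitor, get_image, calibration, close_job, env gives the robot as it stands. The module is installed in compiled form; this text tells all that it offers.
- The arm moves only by the tool apply_moves, never from a script. Its argument "rows" is a list of rows, each a list of 3 entries, a list of its own where there are three numbers: the shift along the tool's x, y, z in units of 25 mm (1.0 is 25 mm), then the turn about the tool's z in units of 5 degrees (1.0 is 5 degrees), then the opening, from 0 (shut) to 1 (fully open). In form: [[[dx, dy, dz], spin, claw], ...]. A call has 1 to 8 rows; each row is the pose to reach, as a shift and turn from the pose commanded when the call began, along the tool's axes at that moment; what a row does not reach only later rows make up. A row lasts 1/10 s, in which the tool goes at most 50 mm and 8.59 degrees, less where a joint would pass 70% of its speed; a pose out of reach is approached as far as the arm can. A call with a gripper value outside its range is refused whole. The fingers move at their own pace and stop on an object; "force" is the grip in N (left out, the last holds). Time passes only in rows, so rows that repeat a pose let the fingers close. It gives the time, the measured TCP pose, the force, the opening and the grip force at its end, in the units of the state.
- monitor.read_state(): the state, without advancing time (a new reading comes with each control period).
- get_image(name): name is "scene" or "top" or "wrist"; returns the picture (400x640x3 uint8, red, green, blue); there is no depth.
- calibration(name): a dict with "fov_y" (degrees; the focal length in pixels is half the picture's height over the tangent of half this angle, whatever the lens; pixels are square), "cx", "cy" (the principal point, pixels), "world_from_camera" (4x4, takes a point from camera to world coordinates). Camera axes: x right, y down, z forward; pixel columns grow to the right and rows downward; lengths in m; the calibration is good to about 2 mm. The wrist camera is an equidistant fisheye: a pixel r from the principal point sees the ray r / f radians off the axis. A picture is of the moment at which its call begins: read the wrist's pose just before it. calibration takes no time and is no camera call; for the wrist camera it gives the pose at the moment of the call.
- close_job(): hands the job in; it is judged then, once.
The state is a dict: "time": time; "joints": joint angles; "qd": joint speeds; "tau": joint torques, N m; "tcp_pos": TCP position; "ee_rot": TCP orientation; "ft_force": force on the tool from outside, world axes, zero at the start; "ft_torque": the same for the moment, N m; "width": finger opening in m; "finger_force": force on a finger pad.
Only numpy, scipy, OpenCV 4.12 (cv2) and the standard library are available. Lean on these libraries where they do the work, as an engineer would, in place of code of your own. Each camera call takes 0.05 s, during which the arm holds its last target. There are 200 camera calls.

## Working session

There is one attempt and no reset: what is moved stays moved. The work goes in short steps, Python scripts to look and compute and a tool call to move; the robot and the scene stay as the last step left them, time stands still between calls to the robot, and variables do not carry over. Pictures are saved under pics/ and viewed, at most 10 in all, crops included, and the job is handed in when it is done.

Besides the shell and the picture viewer there is one more tool, called after ">>>" by a JSON object that holds its "fn" and its "kwargs", one argument or row to a line. apply_moves: Moves the arm, as the interface text tells. Its arguments: {"type":"object","properties":{"rows":{"type":"array","items":{"type":"array"}},"force":{"type":"number"}},"required":["rows"]}

```bash
mkdir -p pics; python3 - <<'E'
from workcell import monitor,get_image,calibration,env
import cv2,numpy as np,pickle
s=monitor.read_state();print(s['time'],s['tcp_pos'],s['ee_rot'],s['width'],env.nose_length)
d={}
for n in("scene","top","wrist"):
    c=calibration(n);im=get_image(n);d[n]=(c,im);cv2.imwrite(f"pics/{n}0.png",im[:,:,::-1]);print(n,c['fov_y'],c['cx'],c['cy'],np.round(c['world_from_camera'],3).tolist())
pickle.dump(d,open('d0.pkl','wb'))
E
```

```text
0.0 [0.16234593 0.60308915 0.25541201] [-1.79898949e+02  3.05890976e-03  1.64943405e+02] 0.08538912228595165 0.025
scene 56.62640600773177 318.50767184545987 204.03939343289142 [[0.55, -0.374, 0.747, -0.165], [-0.835, -0.236, 0.497, -0.479], [-0.009, -0.897, -0.442, 0.501], [0.0, 0.0, 0.0, 1.0]]
top 44.59209712469166 322.7225682928727 188.54530410844166 [[-0.004, -0.986, 0.165, 0.358], [-1.0, 0.005, 0.006, 0.011], [-0.007, -0.165, -0.986, 1.435], [0.0, 0.0, 0.0, 1.0]]
wrist 65.70646984690485 324.1198145852125 200.8653335557668 [[0.259, 0.916, 0.307, 0.084], [0.966, -0.246, -0.083, 0.626], [-0.001, 0.318, -0.948, 0.374], [0.0, 0.0, 0.0, 1.0]]
```

View pics/scene0.png

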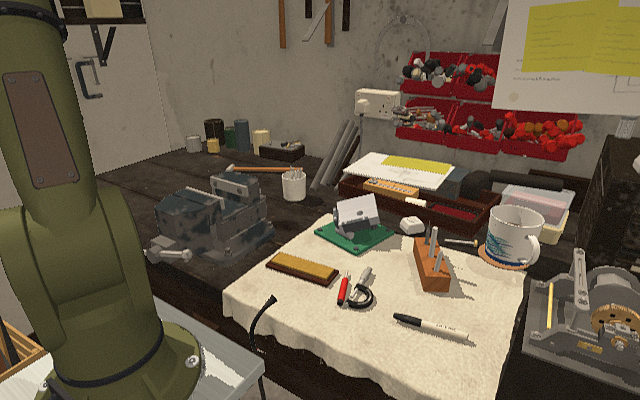

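View pics/top0.png

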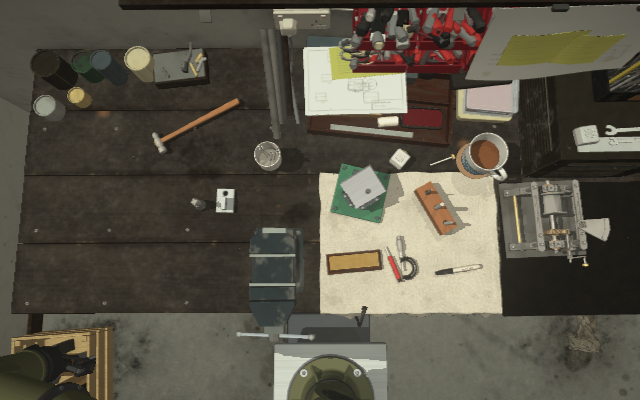

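Scene: jig (355,220), stand (432,262), pot (293,185). Top: bracket (225,200) with end mill at (197,202), jig (362,192), stand (437,208), tape (400,158), pot (267,153). The vise at (275,265) is an obstacle. I'll look at the wrist view and enlarged top crops.

```bash
python3 - <<'E'
import cv2,pickle,numpy as np
d=pickle.load(open('d0.pkl','rb'))
t=d['top'][1][:,:,::-1]; s=d['scene'][1][:,:,::-1]
a=cv2.resize(t[150:240,320:480],None,fx=5,fy=5,interpolation=cv2.INTER_CUBIC)[:,:800]
cv2.imwrite('pics/c1.png',a[:450])
b=cv2.resize(s[180:300,300:460],None,fx=5,fy=5,interpolation=cv2.INTER_CUBIC)
cv2.imwrite('pics/c2.png',b)
E
```

```text
(no output)
```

View pics/wrist0.png

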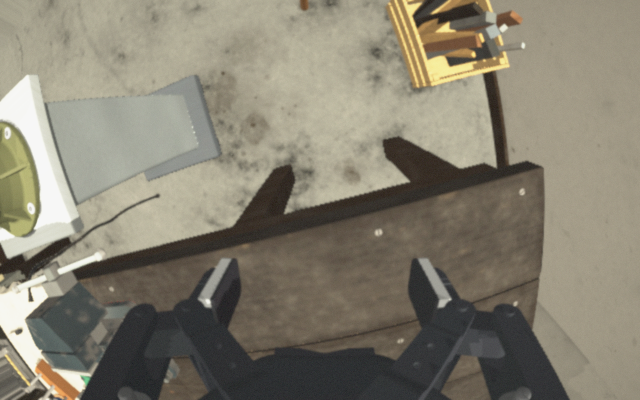

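View pics/c1.png

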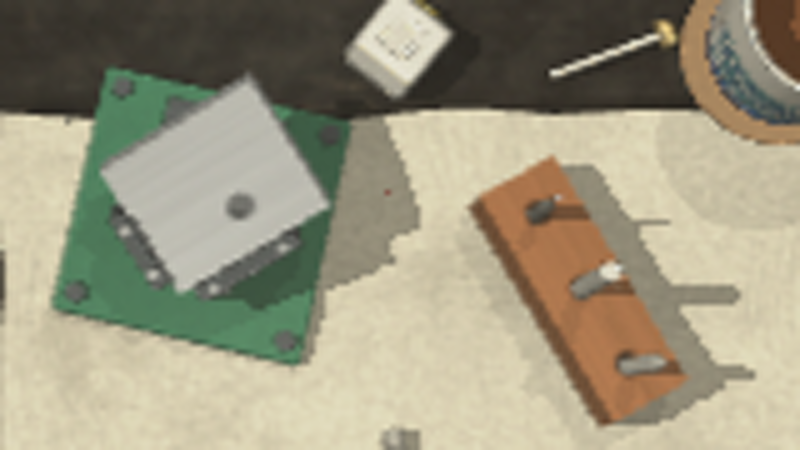

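View pics/c2.png

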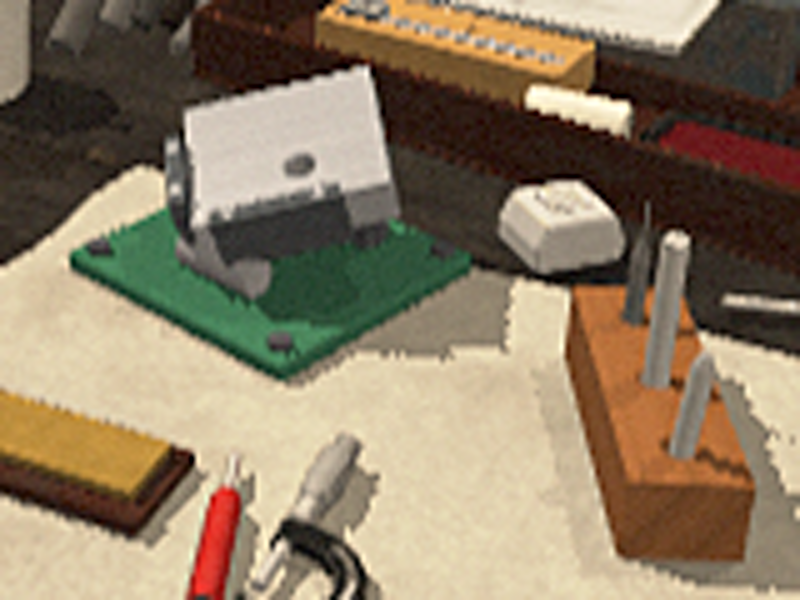

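Wrist: it only sees the table edge, nothing of interest yet. Top crop: plate corners at low (182,292), right (330,205), far (248,75) and left (100,175), hole at (240,207); rods at (540,208), (597,278) and (640,363). Scene crop: the middle rod is the tallest and thickest, foot (655,385), top (676,238); plate hole at (300,165).

```bash
cat > h.py <<'E'
import numpy as np,cv2,pickle
from scipy.spatial.transform import Rotation as R
from scipy.optimize import least_squares
def f(c): return 200/np.tan(np.radians(c['fov_y'])/2)
def proj(c,P,wrist=False):
    W=np.array(c['world_from_camera']);p=(np.atleast_2d(P)-W[:3,3])@W[:3,:3]
    r=np.hypot(p[:,0],p[:,1])+1e-12
    k=(np.arctan2(r,p[:,2])/r if wrist else 1/p[:,2])*f(c)
    return np.c_[c['cx']+k*p[:,0],c['cy']+k*p[:,1]]
def ray(c,u,wrist=False):
    W=np.array(c['world_from_camera']);d=(np.array(u,float)-[c['cx'],c['cy']])/f(c)
    if wrist:
        r=np.hypot(*d)+1e-12;v=np.r_[np.sin(r)*d/r,np.cos(r)]
    else: v=np.r_[d,1]
    v=W[:3,:3]@v;return W[:3,3],v/np.linalg.norm(v)
def atz(c,u,z,wrist=False):
    o,v=ray(c,u,wrist);return o+v*(z-o[2])/v[2]
def tri(obs): # [(c,u,wrist)]
    A=0;b=0;L=[ray(*o) for o in obs]
    for o,v in L:
        M=np.eye(3)-np.outer(v,v);A=A+M;b=b+M@o
    x=np.linalg.solve(A,b);return x,[1e3*np.linalg.norm((np.eye(3)-np.outer(v,v))@(x-o)) for o,v in L]
def plate(o,yaw): # returns rotation of plate (deg yaw of base x)
    a=np.radians(24);u=np.r_[np.cos(a),0,np.sin(a)];v=np.r_[0,1,0];n=np.cross(u,v)
    return R.from_euler('z',yaw,degrees=True).as_matrix()@np.c_[(u-v)/2**.5,(u+v)/2**.5,n]
E
python3 - <<'E'
from h import *
d=pickle.load(open('d0.pkl','rb'));T=d['top'][0];S=d['scene'][0]
t=lambda x,y:(T,(320+x/5-.4,150+y/5-.4));s=lambda x,y:(S,(300+x/5-.4,180+y/5-.4))
print('hole',tri([t(240,207),s(300,165)]))
print('far',tri([t(248,75),s(365,68)]));print('left',tri([t(100,175),s(187,110)]))
print('rodtop',tri([t(612,270),s(677,236)]),'foot',tri([t(578,290),s(655,386)]))
print('thin foot',tri([t(622,362),s(682,457)]),'punch foot',tri([t(534,213),s(632,322)]))
C=np.array([[0,0,0],[.1,0,0],[.1,.085,0],[0,.085,0],[.057,.025,0]])
ot=np.array([t(*p)[1] for p in[(182,292),(330,205),(248,75),(100,175),(240,207)]])
os_=np.array([s(*p)[1] for p in[(365,68),(187,110),(300,165)]])
def res(q):
    P=q[:3]+C@plate(0,q[3]).T
    return np.r_[(proj(T,P)-ot).ravel(),(proj(S,P[2:])-os_).ravel()]
r=least_squares(res,[.4,-.1,.047,-10]);print('plate',r.x,np.round(r.fun,1))
for p in[(225,200),(197,202)]:print(p,atz(T,p,.02))
W=np.array(d['wrist'][0]['world_from_camera'])
Tr=R.from_euler('xyz',[-179.9,0,164.94],degrees=True).as_matrix()
print('cam in tool',Tr.T@(W[:3,3]-[.16235,.60309,.25541]),'axis',Tr.T@W[:3,2])
E
```

```text
hole (array([ 0.577647  , -0.10824557,  0.06974624]), [np.float64(0.27605722746951544), np.float64(0.2760572274694216)])
far (array([ 0.64730757, -0.1103819 ,  0.0969382 ]), [np.float64(1.3460589923971908), np.float64(1.3460589923971895)])
left (array([ 0.59665716, -0.02989848,  0.07211559]), [np.float64(1.3075767026814265), np.float64(1.307576702681632)])
rodtop (array([ 0.53502105, -0.30713195,  0.11050171]), [np.float64(0.08250070073981254), np.float64(0.08250070073980531)]) foot (array([ 0.53411263, -0.30632439,  0.03490391]), [np.float64(1.289430765941408), np.float64(1.2894307659415616)])
thin foot (array([ 0.49281244, -0.33101541,  0.03230632]), [np.float64(1.8852435109708432), np.float64(1.8852435109708763)]) punch foot (array([ 0.57872928, -0.28167255,  0.0357837 ]), [np.float64(0.38046609451363383), np.float64(0.3804660945136324)])
plate [  0.53114833  -0.07522143   0.04585476 -12.5260115 ] [-0.2  0.4 -0.1 -0.4  0.1  0.7 -0.2 -0.5  0.3 -0.1  0.6 -0.5 -0.7  0.4
  0.1  0.1]
(225, 200) [0.56094477 0.30613996 0.02      ]
(197, 202) [0.55543733 0.38817435 0.02      ]
cam in tool [ 0.08155457  0.00173114 -0.11861286] axis [-0.31767905  0.00117555  0.94819757]
```

>>> {"fn": "apply_moves", "kwargs": {
  "rows": [
    [[-2,-0.8,0],0,0.45],
    [[-4,-1.6,0],0,0.45],
    [[-5.8,-2.3,0],0,0.45],
    [[-7.6,-3,0],0,0.45],
    [[-9.4,-3.7,0],0,0.45],
    [[-11.2,-4.5,0],0,0.45],
    [[-13,-5.2,0],0,0.45],
    [[-14.8,-5.9,0],0,0.45]
  ]
}}

```text
time: 0.95
tcp_pos: [0.4828, 0.3632, 0.2562]
ee_rot: [-180.0, -0.0, 164.9]
ft_force: [-0.2, 0.2, 0.0]
width: 0.0385
finger_force: 0.0
```

>>> {"fn": "apply_moves", "kwargs": {
  "rows": [
    [[-1.4,-0.6,0],0,0.45],
    [[-2.4,-1,0],0,0.45],
    [[-3.2,-1.3,0],0,0.45],
    [[-3.2,-1.3,0],0,0.45],
    [[-3.2,-1.3,0],0,0.45]
  ]
}}

```text
time: 1.45
tcp_pos: [0.5499, 0.3127, 0.2558]
ee_rot: [-180.0, -0.1, 164.9]
ft_force: [-0.6, 1.0, -1.0]
width: 0.0381
finger_force: 0.0
```

```bash
cat >> h.py <<'E'
def snap(tag):
    from workcell import monitor,get_image,calibration
    s=monitor.read_state();c=calibration('wrist');im=get_image('wrist')
    pickle.dump((s,c,im),open(tag+'.pkl','wb'));cv2.imwrite(f'pics/{tag}.png',im[:,:,::-1])
    print(s['time'],np.round(s['tcp_pos'],4),np.round(s['ee_rot'],2),s['width'],np.round(s['ft_force'],1));return s,c,im
E
python3 -c "
from h import *
snap('w1')"
```

```text
1.45 [0.5499 0.3127 0.2558] [-1.7998e+02 -6.0000e-02  1.6490e+02] 0.03813016179936094 [-0.6  1.  -1. ]
```

View pics/w1.png

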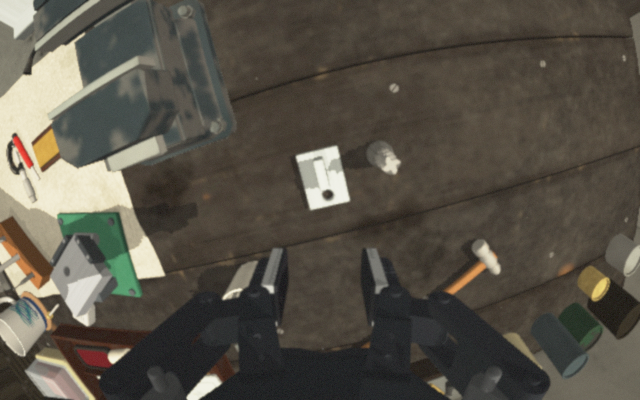

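Wrist view: bracket foot spans (297,155)–(350,205), hole at (329,195), lug around (320,168); the end mill is at (384,157). The bracket's +x is therefore roughly world +x. I'll fit its pose numerically.

```bash
cat >> h.py <<'E'
def box(x0,x1,y0,y1,z0,z1): return np.array([[x,y,z] for x in(x0,x1) for y in(y0,y1) for z in(z0,z1)])/1e3
FOOT=box(-35,35,-25,25,0,10);LUG=box(-28,8,-6,6,10,34)
def fitmask(c,m,off,sc,q0,wrist=True):
    # q=x,y,yaw ; m is binary mask of crop scaled sc from offset off
    from scipy.optimize import minimize
    def ren(q):
        Rz=R.from_euler('z',q[2],degrees=True).as_matrix();o=np.zeros(m.shape,np.uint8)
        for B in(FOOT,LUG):
            p=(proj(c,B@Rz.T+[q[0]/1e3,q[1]/1e3,0],wrist)-off+.5)*sc-.5
            cv2.fillConvexPoly(o,np.round(cv2.convexHull(p.astype(np.float32))*16).astype(int),1,cv2.LINE_8,4)
        return o
    cost=lambda q:1-(ren(q)&m).sum()/(ren(q)|m).sum()
    best=min((minimize(cost,np.r_[q0[:2],q0[2]+a],method='Nelder-Mead',options=dict(initial_simplex=np.r_[q0[:2],q0[2]+a]+np.array([[0,0,0],[8,0,0],[0,8,0],[0,0,8]]))) for a in(-8,0,8)),key=lambda r:r.fun)
    return best.x,best.fun,ren(best.x)
E
python3 - <<'E'
from h import *
s,c,im=pickle.load(open('w1.pkl','rb'))
off=np.array([280,130]);sc=8
cr=cv2.resize(im[130:225,280:365],None,fx=sc,fy=sc,interpolation=cv2.INTER_CUBIC)
g=cr.min(2);m=(g>115).astype(np.uint8)
n,l,st,ce=cv2.connectedComponentsWithStats(m);k=1+np.argmax(st[1:,4]);m=(l==k).astype(np.uint8)
m=cv2.morphologyEx(m,cv2.MORPH_CLOSE,np.ones((60,60)))
print('hole z=.01',atz(c,(328.5,195),.01,True),'ctr',atz(c,(323,178),.01,True))
q,e,o=fitmask(c,m,off,sc,[549,306,4]);print(q,e)
h=R.from_euler('z',q[2],degrees=True).apply([.022,0,.01])+[q[0]/1e3,q[1]/1e3,0];print('hole pred',h,proj(c,h,True))
v=cr[:,:,::-1].copy()
for mm,col in((m,(0,0,255)),(o,(0,255,0))):
    cs,_=cv2.findContours(mm,0,1);cv2.drawContours(v,cs,-1,col,1)
cv2.imwrite('pics/c3.png',v[:600])
d=pickle.load(open('d0.pkl','rb'));T,ti=d['top']
E
```

```text
hole z=.01 [0.58332507 0.31139706 0.01      ] ctr [0.56070068 0.31048946 0.01      ]
[561.6757259  310.50425666  -1.56813743] 0.035499996791395816
hole pred [0.58366749 0.30990221 0.01      ] [[327.39955766 195.55647593]]
```

View pics/c3.png

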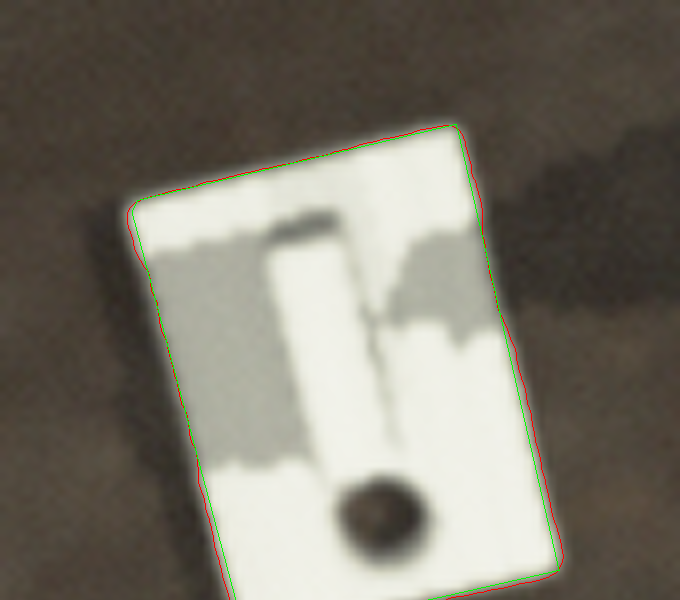

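The fit matches the outline and the hole within about 1 px. I'll descend and grasp.

>>> {"fn": "apply_moves", "kwargs": {
  "rows": [
    [[-0.1,-0.05,1.5],-1.5,0.45],
    [[-0.1,-0.05,3],-2.7,0.45],
    [[-0.1,-0.05,4.5],-2.7,0.45],
    [[-0.1,-0.05,6],-2.7,0.45],
    [[-0.1,-0.05,7.3],-2.7,0.45],
    [[-0.1,-0.05,8.2],-2.7,0.45],
    [[-0.1,-0.05,8.6],-2.7,0.45],
    [[-0.1,-0.05,8.6],-2.7,0.45]
  ],
  "force": 40
}}

```text
time: 2.3
tcp_pos: [0.5508, 0.3117, 0.0403]
ee_rot: [-180.0, -0.1, 178.5]
ft_force: [0.9, 0.2, 0.1]
width: 0.0386
finger_force: 0.0
```

>>> {"fn": "apply_moves", "kwargs": {
  "rows": [
    [[0,0,0],0,0],
    [[0,0,0],0,0],
    [[0,0,0],0,0],
    [[0,0,0],0,0],
    [[0,0,0],0,0]
  ],
  "force": 40
}}

```text
time: 2.8
tcp_pos: [0.553, 0.3116, 0.043]
ee_rot: [179.9, 0.1, 178.4]
ft_force: [-1.1, 0.4, 6.6]
width: 0.0106
finger_force: 41.3
```

```bash
cat >> h.py <<'E'
O=np.array([.5311,-.0752,.0465]);YAW=-12.5;P=plate(0,YAW)
def delta(tgt,cur,yaw):
    Tm=R.from_euler('xyz',[180,0,yaw],degrees=True).as_matrix();return np.round((Tm.T@(np.array(tgt)-cur))/.025,2)
E
python3 - <<'E'
from h import *
x=P[:,0];y=np.cross([0,0,1],x);y/=np.linalg.norm(y);z=np.cross(x,y);Rb=np.c_[x,y,z]
print('tool yaw',np.degrees(np.arctan2(x[1],x[0]))+180,'y slope',np.degrees(np.arccos(y@P[:,1])))
piv=np.array([-10,0,27])/1e3
for dx,dy in((10,10),(12,14)):
    # +y edge mid in plate: x=35+dx, y=50+dy-ish
    edge=O+P@(np.array([35+dx,50+dy-2,0])/1e3)
    org=edge-Rb@[0,.025,0]
    tcp=org+Rb@piv+[0,0,.016];print('conformed tcp',tcp)
    # first contact level at same xy
    Rl=R.from_euler('z',np.arctan2(x[1],x[0])).as_matrix()
    c=Rl@(np.array([35,25,0])/1e3-piv)+tcp-[0,0,.016]
    print('corner clearance above plate at that z (neg => press)',P[:,2]@(c-O)*1e3,P.T@(c-O)*1e3)
    print('from hover',delta(tcp,[.5508,.3117,.0403],178.4))
E
```

```text
tool yaw 119.9131191637531 y slope 17.475264674382114
conformed tcp [ 0.56772958 -0.07806106  0.1151066 ]
corner clearance above plate at that z (neg => press) -11.256818497539651 [ 70.33332492  54.45608087 -11.2568185 ]
from hover [ -1.11 -15.57  -2.99]
conformed tcp [ 0.57181964 -0.07751926  0.11683223]
corner clearance above plate at that z (neg => press) -11.256818497539655 [ 72.33332492  58.45608087 -11.2568185 ]
from hover [ -1.28 -15.54  -3.06]
```

>>> {"fn": "apply_moves", "kwargs": {
  "rows": [
    [[0,0,-1],0,0],
    [[0,0,-2.5],0,0],
    [[0,0,-4.3],0,0],
    [[0,0,-6],0,0],
    [[0,-1.5,-7.5],1,0],
    [[0,-3.2,-8],2.5,0],
    [[0,-5,-8],4,0],
    [[0,-6.8,-8],5.6,0]
  ]
}}

```text
time: 3.6
tcp_pos: [0.5475, 0.1394, 0.2426]
ee_rot: [179.9, 0.1, 150.1]
ft_force: [0.9, 0.1, -2.5]
width: 0.0106
finger_force: 40.2
```

>>> {"fn": "apply_moves", "kwargs": {
  "rows": [
    [[-1,-1.4,0],1.5,0],
    [[-2,-2.8,0.5],3,0],
    [[-3.1,-4.2,1],4.5,0],
    [[-4.1,-5.6,1.5],6,0],
    [[-4.8,-6.6,1.7],6,0],
    [[-5.1,-7.1,1.7],6,0],
    [[-5.1,-7.1,1.7],6,0],
    [[-5.1,-7.1,1.7],6,0]
  ]
}}

```text
time: 4.4
tcp_pos: [0.5712, -0.0747, 0.1993]
ee_rot: [179.9, -0.0, 120.5]
ft_force: [0.1, 1.1, -1.2]
width: 0.011
finger_force: 40.1
```

```bash
python3 -c "
from h import *
s,c,im=snap('w2')
im=im[:,:,::-1]
cv2.imwrite('pics/w2b.png',cv2.resize(im[60:360,120:520],None,fx=2,fy=2))
print(delta([.5718,-.0775,.117],s['tcp_pos'],s['ee_rot'][2]))
print(proj(c,O+np.array([[0,0,0],[.1,0,0],[.1,.085,0],[0,.085,0],[.057,.025,0]])@P.T,True).round())
"
```

```text
4.4 [ 0.5712 -0.0747  0.1993] [ 1.7992e+02 -5.0000e-02  1.2052e+02] 0.011040197937485537 [ 0.1  1.1 -1.2]
[-0.11 -0.03  3.29]
[[284. 172.]
 [284. 280.]
 [375. 289.]
 [378. 171.]
 [309. 236.]]
```

View pics/w2b.png

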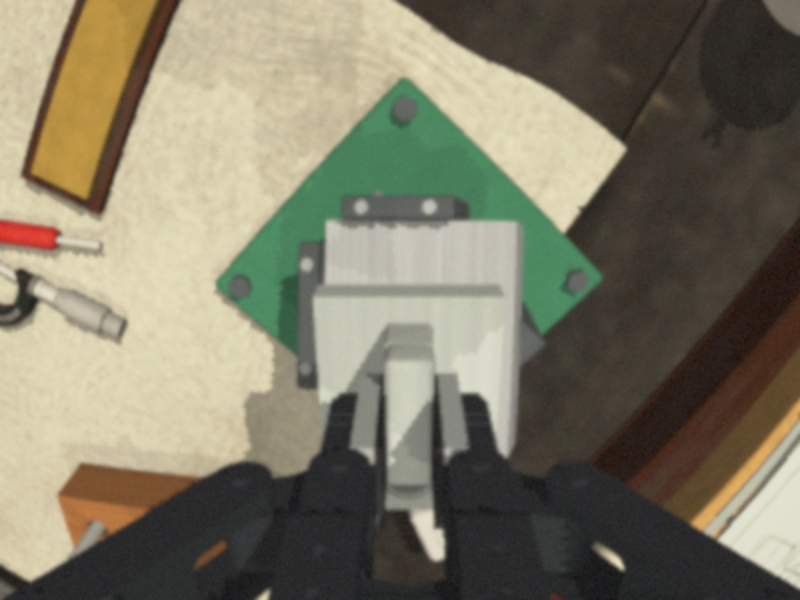

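The wrist crop shows the bracket level in the jaws over the plate, with the plate's low corner at (326,221), within about 1 px of the prediction. I'll lower it gently with a light grip.

>>> {"fn": "apply_moves", "kwargs": {
  "rows": [
    [[-0.1,0,1],-0.1,0],
    [[-0.1,0,1.8],0.1,0],
    [[-0.1,0,2.4],0.1,0],
    [[-0.1,0,2.7],0.1,0],
    [[-0.1,0,2.9],0.1,0],
    [[-0.1,0,2.9],0.1,0]
  ],
  "force": 20
}}

```text
time: 5.05
tcp_pos: [0.5719, -0.076, 0.1271]
ee_rot: [180.0, -0.1, 120.1]
ft_force: [-3.6, 1.4, 5.2]
width: 0.0108
finger_force: 41.3
```

>>> {"fn": "apply_moves", "kwargs": {
  "rows": [
    [[0,0,0.1],0,0],
    [[0,0,0.2],0,0],
    [[0,0,0.2],0,0]
  ]
}}

```text
time: 5.35
tcp_pos: [0.5715, -0.0757, 0.123]
ee_rot: [180.0, -0.1, 120.1]
ft_force: [-8.5, 4.5, 11.8]
width: 0.0108
finger_force: 43.3
```

>>> {"fn": "apply_moves", "kwargs": {
  "rows": [
    [[0,0,0.1],0,0],
    [[0,0,0.2],0,0],
    [[0,0,0.3],0,0],
    [[0,0,0.3],0,0]
  ],
  "force": 20
}}

```text
time: 5.75
tcp_pos: [0.571, -0.0757, 0.1156]
ee_rot: [-180.0, -0.2, 120.1]
ft_force: [-9.4, 5.8, 13.1]
width: 0.011
finger_force: 45.7
```

```bash
python3 -c "
from h import *
s,c,im=snap('w3')
im=im[:,:,::-1]
cv2.imwrite('pics/w3b.png',np.hstack([im[100:380,230:430],cv2.imread('pics/w2.png')[100:380,230:430]]))
print(s['ft_torque'],s['finger_force'])
"
```

```text
5.75 [ 0.571  -0.0757  0.1156] [-1.7999e+02 -1.7000e-01  1.2010e+02] 0.010969059560240177 [-9.4  5.8 13.1]
[0.89810687 1.68171099 0.07900062] 45.70306096225977
```

View pics/w3b.png

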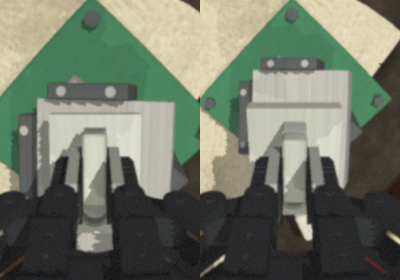

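The left panel shows the bracket pitched in the jaws and conforming in x, its low edges about 12 mm short of both fences. Releasing.

>>> {"fn": "apply_moves", "kwargs": {
  "rows": [
    [[0,0,-0.05],0,0.15],
    [[0,0,-0.1],0,0.3],
    [[0,0,-0.1],0,0.5],
    [[0,0,-0.1],0,0.7],
    [[0,0,-0.1],0,0.9],
    [[0,0,-0.1],0,0.95],
    [[0,0,-0.3],0,0.95]
  ]
}}

```text
time: 6.5
tcp_pos: [0.5719, -0.0784, 0.1208]
ee_rot: [-179.9, -0.0, 119.9]
ft_force: [-0.4, 0.5, -0.1]
width: 0.0809
finger_force: 0.0
```

>>> {"fn": "apply_moves", "kwargs": {
  "rows": [
    [[0,0,-0.8],0,0.95],
    [[0,0,-2],0,0.95],
    [[0,0,-3.5],0,0.95],
    [[0,0,-5],0,0.95],
    [[0,0,-5],0,0.95]
  ]
}}

```text
time: 7.0
tcp_pos: [0.5747, -0.079, 0.252]
ee_rot: [179.6, 0.3, 119.9]
ft_force: [0.4, -0.1, 0.6]
width: 0.0809
finger_force: 0.0
```

```bash
python3 -c "
from h import *
from workcell import get_image,calibration
s,c,im=snap('w4')
im=im[:,:,::-1]
t=get_image('top')[:,:,::-1]
Pl=O+np.array([[0,0,0],[.1,0,0],[.1,.085,0],[0,.085,0]])@P.T
# predicted snug bracket outline: foot top and lug top
ft=np.array([[0,0,10],[70,0,10],[70,50,10],[0,50,10]])/1e3;lt=np.array([[7,19,34],[43,19,34],[43,31,34],[7,31,34]])/1e3
a=cv2.resize(im[100:300,200:450],None,fx=3,fy=3,interpolation=2);
for q,col in((ft,(0,0,255)),(lt,(255,0,0))):
    p=((proj(c,O+q@P.T,True)-[200,100])*3);cv2.polylines(a,[np.round(p).astype(int)],True,col,1)
h=proj(c,O+P@[.057,.025,.01],True)[0];cv2.circle(a,tuple(int(v) for v in (h-[200,100])*3),3,(0,255,0),1)
cv2.imwrite('pics/w4b.png',a)
"
```

```text
7.0 [ 0.5747 -0.079   0.252 ] [179.56   0.32 119.92] 0.08094295283805601 [ 0.4 -0.1  0.6]
```

View pics/w4b.png

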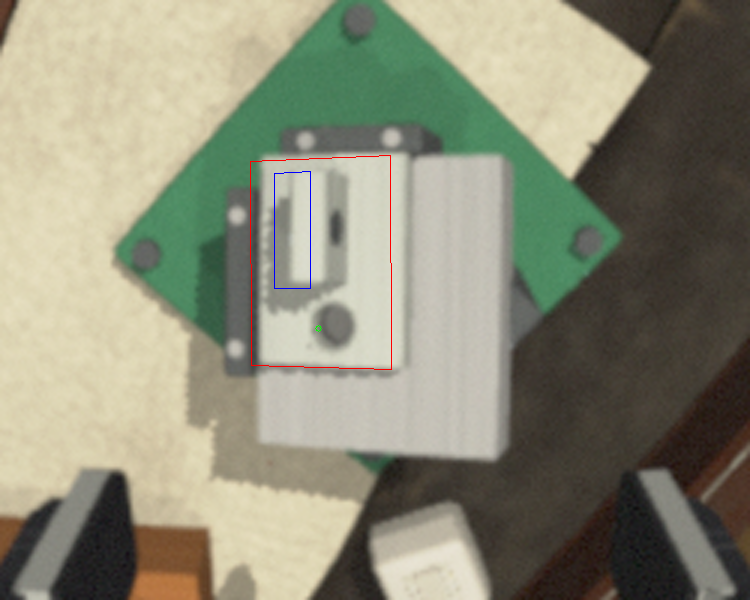

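The bracket looks snug: its foot edges lie on both fence faces, and the hole is at crop (334,326). From here on I measure numerically. I'll let the arm settle and refine the hole position.

>>> {"fn": "apply_moves", "kwargs": {
  "rows": [
    [[0,0,0],0,0.5],
    [[0,0,0],0,0.5],
    [[0,0,0],0,0.5]
  ]
}}

```text
time: 7.4
tcp_pos: [0.5718, -0.0784, 0.2452]
ee_rot: [-179.9, -0.1, 119.9]
ft_force: [-0.4, -0.9, -0.1]
width: 0.0427
finger_force: 0.0
```

```bash
cat >> h.py <<'E'
def hole(c,im,pred,r=14,thr=None):
    u=np.round(pred).astype(int);k=8
    cr=cv2.resize(im[u[1]-r:u[1]+r+1,u[0]-r:u[0]+r+1],None,fx=k,fy=k,interpolation=cv2.INTER_CUBIC).mean(2).astype(np.uint8)
    t,m=cv2.threshold(cr,0,1,cv2.THRESH_BINARY_INV|cv2.THRESH_OTSU)
    n,l,st,ce=cv2.connectedComponentsWithStats(m)
    out=[]
    for i in range(1,n):
        if st[i,4]>600: out.append((np.round((ce[i]+.5)/k-.5+u-r,2).tolist(),np.round(st[i,2:5]/[k,k,k*k],1).tolist()))
    return out
E
python3 - <<'E'
from h import *
s,c,im=snap('w5')
pr=proj(c,O+P@[.057,.025,.01],True)[0];print(pr)
for o in hole(c,im,pr+[4,0]):print(o)
t=pickle.load(open('d0.pkl','rb'))
# outline of the bracket foot corners predicted, and local edges: rows profile across y=0 edge and uphill edge
ft=O+np.array([[0,0,10],[70,0,10],[70,50,10],[0,50,10],[50,-10,8],[50,0,8]])/1e3@P.T;print(proj(c,ft,True).round(1).tolist())
g=im.mean(2).astype(int)
v=int(pr[1])+0
print(v,g[v,270:345].tolist())
E
```

```text
7.4 [ 0.5718 -0.0784  0.2452] [-1.7991e+02 -7.0000e-02  1.1994e+02] 0.042694594997458216 [-0.4 -0.9 -0.1]
[309.73520633 214.82592098]
([305.06, 203.61], [16.8, 8.5, 77.3])
([314.41, 213.51], [14.6, 16.9, 191.5])
([312.59, 228.29], [29.0, 3.0, 65.3])
[[286.7, 158.0], [286.7, 226.9], [334.1, 228.9], [334.3, 156.1], [278.6, 207.0], [287.4, 207.2]]
214 [88, 76, 72, 70, 72, 72, 71, 73, 87, 94, 98, 95, 98, 97, 98, 94, 85, 69, 68, 114, 174, 193, 201, 201, 201, 204, 204, 205, 204, 204, 208, 206, 206, 207, 208, 208, 198, 174, 150, 130, 104, 93, 100, 110, 113, 115, 118, 115, 114, 110, 116, 136, 172, 196, 202, 208, 208, 210, 210, 208, 208, 207, 208, 208, 211, 210, 206, 200, 178, 159, 159, 171, 182, 186, 186]
```

```bash
python3 - <<'E'
from h import *
s,c,im=pickle.load(open('w5.pkl','rb'));g=cv2.GaussianBlur(im.mean(2),(0,0),.7)
def edges(a,lo):
    d=np.gradient(a);o=[]
    for i in range(1,len(a)-1):
        if abs(d[i])>7 and abs(d[i])>=abs(d[i-1]) and abs(d[i])>abs(d[i+1]):
            q=(abs(d[i-1])-abs(d[i+1]))/(2*(abs(d[i-1])-2*abs(d[i])+abs(d[i+1])));o.append((round(float(lo+i+q),1),int(d[i])))
    return o
for v in(165,175,185,195,203,209,219,223,235,245):print('row',v,edges(g[v-1:v+2,268:380].mean(0),268))
for u in(292,300,312,318,326,332,345,355):print('col',u,edges(g[140:270,u-1:u+2].mean(1),140))
f8=np.array([[x,y,z] for x in(10,30,50,76) for y,z in((-10,8),(0,8),(0,0))]+[[-10,30,8],[0,30,8],[0,30,0],[100,0,0],[100,40,0],[50,85,0],[20,85,0],[0,70,0]])
print(np.c_[f8,proj(c,O+f8/1e3@P.T,True).round(1)].tolist())
E
```

```text
row 165 [(290.0, 26), (301.4, 9), (311.7, -16), (319.4, 15), (338.7, -16), (342.0, 11), (371.8, -16), (375.1, -9)]
row 175 [(279.0, 24), (284.5, -24), (289.5, 31), (293.3, -11), (300.1, 23), (312.4, -22), (318.7, 19), (338.6, -14), (341.6, 10), (371.7, -15), (375.0, -9)]
row 185 [(269.5, -7), (278.1, 9), (286.0, -9), (289.2, 33), (292.3, -9), (300.2, 23), (312.6, -25), (318.5, 23), (338.3, -14), (341.5, 9), (371.3, -15), (375.0, -10)]
row 195 [(277.7, 8), (285.9, -9), (289.2, 38), (292.3, -13), (299.9, 23), (311.3, -17), (318.9, 18), (338.0, -14), (341.4, 9), (371.3, -15), (374.6, -16)]
row 203 [(277.9, 8), (285.9, -10), (289.1, 39), (292.3, -13), (311.5, 8), (312.9, 9), (338.0, -14), (341.3, 8), (371.2, -16)]
row 209 [(277.7, 8), (285.8, -10), (289.2, 40), (295.8, 8), (308.6, -20), (320.1, 22), (337.8, -15), (341.3, 9), (371.0, -16), (373.9, -11)]
row 219 [(274.7, -10), (278.6, 21), (283.3, -19), (289.2, 40), (309.4, -14), (320.1, 19), (337.7, -15), (341.1, 8), (370.8, -17), (374.8, -18)]
row 223 [(278.9, 13), (283.7, -18), (289.1, 41), (337.8, -15), (341.2, 9), (370.6, -16), (374.5
[... 764 characters left out ...]
6, -36)]
col 355 [(155.5, 27), (258.5, -37)]
[[10.0, -10.0, 8.0, 278.6, 168.2], [10.0, 0.0, 8.0, 287.4, 167.9], [10.0, 0.0, 0.0, 290.6, 168.5], [30.0, -10.0, 8.0, 278.5, 187.6], [30.0, 0.0, 8.0, 287.4, 187.5], [30.0, 0.0, 0.0, 290.5, 187.6], [50.0, -10.0, 8.0, 278.6, 207.0], [50.0, 0.0, 8.0, 287.4, 207.2], [50.0, 0.0, 0.0, 290.5, 206.8], [76.0, -10.0, 8.0, 278.8, 232.1], [76.0, 0.0, 8.0, 287.6, 232.5], [76.0, 0.0, 0.0, 290.7, 231.6], [-10.0, 30.0, 8.0, 315.3, 147.0], [0.0, 30.0, 8.0, 315.3, 157.0], [0.0, 30.0, 0.0, 317.9, 157.9], [100.0, 0.0, 0.0, 291.0, 254.0], [100.0, 40.0, 0.0, 327.2, 256.6], [50.0, 85.0, 0.0, 372.0, 208.2], [20.0, 85.0, 0.0, 372.1, 177.1], [0.0, 70.0, 0.0, 356.8, 156.7]]
```

Comparing fence, plate and foot edges, the bracket is snug against x=0, but its foot sits about 4 mm from the y=0 fence. I'll refine the plate pose, then nudge the lug along −y with one jaw.

```bash
python3 - <<'E'
from h import *
s,c,im=pickle.load(open('w5.pkl','rb'))
def res(q,full=False):
    o=np.array([q[0],q[1],O[2]*1e3])/1e3;Pp=plate(0,q[2])
    pr=lambda p:proj(c,o+np.array(p)/1e3@Pp.T,True)
    r=[]
    L=lambda a,b:pr(np.linspace(a,b,60))
    def atrow(l,v,u): i=np.argsort(l[:,1]);return np.interp(v,l[i,1],l[i,0])-u
    def atcol(l,u,v): i=np.argsort(l[:,0]);return np.interp(u,l[i,0],l[i,1])-v
    l=L([0,0,0],[100,0,0]);r+=[atrow(l,235,288.7),atrow(l,245,288.7)]
    l=L([10,0,8],[76,0,8]);r+=[atrow(l,v,u) for v,u in((185,286),(203,285.9),(209,285.8))]
    l=L([10,-10,8],[76,-10,8]);r+=[atrow(l,v,u) for v,u in((185,278.1),(195,277.8),(209,277.7))]
    l=L([0,85,0],[100,85,0]);r+=[atrow(l,v,u) for v,u in((175,371.7),(209,371),(245,370.1))]
    l=L([100,0,0],[100,85,0]);r+=[atcol(l,u,v) for u,v in((300,253.7),(318,255.1),(345,257.6))]
    l=L([0,0,0],[0,85,0]);r+=[atcol(l,u,v) for u,v in((345,155.9),(355,155.5))]
    return np.array(r)
r=least_squares(res,[531.1,-75.2,-12.5]);print(r.x,np.round(r.fun,1))
Pp=plate(0,r.x[2]);o=np.array([r.x[0]/1e3,r.x[1]/1e3,O[2]])
# bracket position: free in-plane dx,dy given its edges
def rb(q):
    pr=lambda p:proj(c,o+(np.array(p)+[q[0],q[1],0])/1e3@Pp.T,True)[0]
    return [pr([35,0,10])[0]-289.2,pr([35,50,10])[0]-337.9,pr([57,25,10])[0]-314.5,pr([57,25,10])[1]-213.5,pr([70,25,10])[1]-226.7,pr([0,25,10])[1]-155.2]
b=least_squares(rb,[0,0]);print('bracket offset from snug',b.x,np.round(b.fun,1))
pickle.dump((o,r.x[2]),open('jig.pkl','wb'))
T=R.from_euler('xyz',[180,0,119.9],degrees=True).as_matrix()
q=o+Pp@(np.array([25,31,19])/1e3)
tip=q; tcp=np.array([*(q-T[:,1]*.0213)[:2],q[2]+.030]);print('push end tcp',tcp,'delta',delta(tcp,s['tcp_pos'],119.9))
E
```

```text
[529.85091761 -73.72252381 -13.52096227] [ 0.3  0.3  0.5  0.3  0.3 -0.4 -0.3 -0.4 -0.2 -0.2 -0.4 -0.3 -0.1 -0.5
  0.2  0.5]
bracket offset from snug [-0.09137326  4.9182923 ] [ 0.9  0.5 -1.3 -0.  -0.   0.1]
push end tcp [ 0.5400361  -0.0868661   0.10996331] delta [ 0.34 -1.27  5.41]
```

>>> {"fn": "apply_moves", "kwargs": {
  "rows": [
    [[0.3,-0.9,1],0,0.5],
    [[0.3,-0.9,2.3],0,0.5],
    [[0.3,-0.9,3.6],0,0.5],
    [[0.3,-0.9,4.5],0,0.5],
    [[0.3,-0.9,4.9],0,0.5],
    [[0.3,-0.9,5.1],0,0.5],
    [[0.3,-0.9,5.1],0,0.5],
    [[0.3,-0.9,5.1],0,0.5]
  ]
}}

```text
time: 8.25
tcp_pos: [0.5496, -0.0833, 0.1197]
ee_rot: [179.9, 0.1, 119.9]
ft_force: [-0.0, 0.5, -1.2]
width: 0.0428
finger_force: 0.0
```

>>> {"fn": "apply_moves", "kwargs": {
  "rows": [
    [[0,-0.05,0.1],0,0.5],
    [[0,-0.1,0.2],0,0.5],
    [[0,-0.15,0.2],0,0.5],
    [[0,-0.15,0.2],0,0.5]
  ]
}}

```text
time: 8.65
tcp_pos: [0.5455, -0.0852, 0.1139]
ee_rot: [-180.0, 0.0, 119.9]
ft_force: [0.5, 1.0, -0.0]
width: 0.0429
finger_force: 0.0
```

>>> {"fn": "apply_moves", "kwargs": {
  "rows": [
    [[0,-0.05,0.03],0,0.5],
    [[0,-0.1,0.06],0,0.5],
    [[0,-0.15,0.09],0,0.5],
    [[0,-0.15,0.09],0,0.5]
  ]
}}

```text
time: 9.05
tcp_pos: [0.5422, -0.0871, 0.1114]
ee_rot: [-180.0, -0.0, 119.9]
ft_force: [0.0, 0.6, 0.3]
width: 0.0428
finger_force: 0.0
```

>>> {"fn": "apply_moves", "kwargs": {
  "rows": [
    [[0,-0.03,0],0,0.5],
    [[0,-0.07,0],0,0.5],
    [[0,-0.07,0],0,0.5]
  ]
}}

```text
time: 9.35
tcp_pos: [0.5408, -0.0879, 0.1115]
ee_rot: [-180.0, -0.0, 119.9]
ft_force: [-1.6, 0.1, -0.1]
width: 0.043
finger_force: 0.0
```

```bash
cat >> h.py <<'E'
def edges(a,lo,th=7):
    d=np.gradient(a);o=[]
    for i in range(1,len(a)-1):
        if abs(d[i])>th and abs(d[i])>=abs(d[i-1]) and abs(d[i])>abs(d[i+1]):
            q=(abs(d[i-1])-abs(d[i+1]))/(2*(abs(d[i-1])-2*abs(d[i])+abs(d[i+1])));o.append((round(float(lo+i+q),1),int(d[i])))
    return o
o,yw=pickle.load(open('jig.pkl','rb'));Pp=plate(0,yw)
E
python3 - <<'E'
from h import *
s,c,im=snap('w6');g=cv2.GaussianBlur(im.mean(2),(0,0),.7)
pr=lambda p:proj(c,o+np.array(p)/1e3@Pp.T,True)[0].round(1)
for x in(4,15,25):
    a=pr([x,0,8]);b=pr([x,0,10]);d=pr([x,0,0]);e=pr([x,50,10]);v=int(b[1])
    print(x,'fence in',a,'foot snug',b,'plate0',d,'right',e,edges(g[v-1:v+2,int(a[0])-25:int(e[0])+25].mean(0),int(a[0])-25))
E
```

```text
9.35 [ 0.5408 -0.0879  0.1115] [-179.99   -0.    119.94] 0.04303598473341837 [-1.6  0.1 -0.1]
4 fence in [313.5 213.5] foot snug [312.5 213.7] plate0 [317.7 212.7] right [396.7 216.9] [(317.1, 30), (403.0, -13), (407.9, 11)]
15 fence in [313.3 231.5] foot snug [312.2 231.9] plate0 [317.4 230. ] right [396.  236.3] [(298.8, 7), (313.0, -12), (316.7, 37), (331.3, -17), (340.8, 17), (361.4, -12), (369.0, 19)]
25 fence in [313.  247.7] foot snug [312.  248.3] plate0 [317.2 245.6] right [395.2 253.6] [(298.5, 8), (312.9, -10), (316.4, 35), (320.5, -13), (340.4, 15), (363.8, -19), (368.4, 14), (380.2, 11), (401.1, -7)]
```

>>> {"fn": "apply_moves", "kwargs": {
  "rows": [
    [[0,-0.04,0.01],0,0.5],
    [[0,-0.08,0.02],0,0.5],
    [[0,-0.08,0.02],0,0.5],
    [[0,-0.08,0.02],0,0.5]
  ]
}}

```text
time: 9.8
tcp_pos: [0.5392, -0.0888, 0.111]
ee_rot: [-180.0, -0.0, 119.9]
ft_force: [0.1, 0.1, 0.0]
width: 0.0427
finger_force: 0.0
```

```bash
cat > chk.py <<'E'
import sys
from h import *
s,c,im=snap(sys.argv[1]);g=cv2.GaussianBlur(im.mean(2),(0,0),.7)
pr=lambda p:proj(c,o+np.array(p)/1e3@Pp.T,True)[0].round(1)
for x in(15,25):
    a=pr([x,0,8]);b=pr([x,0,10]);v=int(b[1]);e=pr([x,50,10])
    print(x,'fence in',a,'foot snug',b,'right',e,edges(g[v-1:v+2,int(a[0])-18:int(a[0])+15].mean(0),int(a[0])-18))
for y in(5,40):
    b=pr([0,y,10]);a=pr([0,y,0]);u=int(b[0]);print('x0: foot snug',b,'plate',a,edges(g[int(b[1])-20:int(b[1])+20,u-1:u+2].mean(1),int(b[1])-20))
E
python3 chk.py w7
```

```text
9.8 [ 0.5392 -0.0888  0.111 ] [-179.99   -0.    119.94] 0.04267999851224756 [0.1 0.1 0. ]
15 fence in [316.4 231.9] foot snug [315.3 232.3] right [399.5 236.7] [(301.7, 8), (316.9, 31)]
25 fence in [316.1 248.1] foot snug [315.1 248.7] right [398.6 254. ] [(301.4, 8), (316.6, 32), (320.1, -17)]
x0: foot snug [323.7 207.7] plate [328.5 206.9] [(207.7, 25)]
x0: foot snug [382.9 209.6] plate [384.7 208.7] [(209.9, 32)]
```

>>> {"fn": "apply_moves", "kwargs": {
  "rows": [
    [[0,-0.03,0.01],0,0.5],
    [[0,-0.06,0.01],0,0.5],
    [[0,-0.06,0.01],0,0.5],
    [[0,-0.06,0.01],0,0.5]
  ]
}}

```text
time: 10.25
tcp_pos: [0.5379, -0.0896, 0.1108]
ee_rot: [-180.0, -0.0, 119.9]
ft_force: [-0.6, 0.6, -0.3]
width: 0.0426
finger_force: 0.0
```

```bash
python3 chk.py w8
```

```text
10.25 [ 0.5379 -0.0896  0.1108] [-180.     -0.    119.94] 0.0426398676542443 [-0.6  0.6 -0.3]
15 fence in [318.8 232.1] foot snug [317.8 232.5] right [402.1 236.8] [(304.4, 8), (317.3, 27)]
25 fence in [318.6 248.3] foot snug [317.5 248.9] right [401.2 254.1] [(303.9, 8), (316.7, 29), (320.1, -12)]
x0: foot snug [326.2 207.8] plate [330.9 207.1] [(207.9, 28)]
x0: foot snug [385.5 209.7] plate [387.2 208.9] [(210.1, 31)]
```

>>> {"fn": "apply_moves", "kwargs": {
  "rows": [
    [[0,-0.02,0.01],0,0.5],
    [[0,-0.04,0.01],0,0.5],
    [[0,-0.04,0.01],0,0.5],
    [[0,-0.04,0.01],0,0.5]
  ]
}}

```text
time: 10.7
tcp_pos: [0.5374, -0.0899, 0.1106]
ee_rot: [180.0, 0.0, 120.0]
ft_force: [1.8, 1.0, 0.2]
width: 0.0429
finger_force: 0.7
```

```bash
python3 chk.py w9
```

```text
10.7 [ 0.5374 -0.0899  0.1106] [1.7997e+02 1.0000e-02 1.1995e+02] 0.0429333220012204 [1.8 1.  0.2]
15 fence in [319.8 232.2] foot snug [318.8 232.6] right [403.2 236.8] [(305.1, 8), (318.0, 30)]
25 fence in [319.5 248.4] foot snug [318.5 249. ] right [402.3 254.2] [(305.0, 8), (317.4, 28), (320.7, -11)]
x0: foot snug [327.2 207.8] plate [331.8 207.1] [(207.9, 29)]
x0: foot snug [386.6 209.8] plate [388.2 208.9] [(210.1, 31)]
```

The force is now resisting and the foot no longer moves relative to the fence, so the bracket is snug. Back off, rise and recheck.

>>> {"fn": "apply_moves", "kwargs": {
  "rows": [
    [[0,0.2,-0.1],0,0.5],
    [[0,0.3,-0.6],0,0.5],
    [[0,0.3,-2],0,0.5],
    [[0,0.3,-3.5],0,0.5],
    [[0,0.8,-5],0,0.5],
    [[0,0.8,-5.2],0,0.5],
    [[0,0.8,-5.2],0,0.5],
    [[0,0.8,-5.2],0,0.5]
  ]
}}

```text
time: 11.55
tcp_pos: [0.5535, -0.0801, 0.2394]
ee_rot: [-179.9, -0.1, 119.9]
ft_force: [1.0, -0.2, -0.6]
width: 0.0427
finger_force: 0.0
```

>>> {"fn": "apply_moves", "kwargs": {
  "rows": [
    [[0,0,0],0,0.5],
    [[0,0,0],0,0.5]
  ]
}}

```text
time: 11.75
tcp_pos: [0.5537, -0.0802, 0.2393]
ee_rot: [-179.9, -0.1, 119.9]
ft_force: [0.9, 0.6, -0.3]
width: 0.0427
finger_force: 0.0
```

```bash
python3 chk.py w10; python3 - <<'E'
from h import *
s,c,im=pickle.load(open('w10.pkl','rb'));g=cv2.GaussianBlur(im.mean(2),(0,0),.7)
p=proj(c,o+Pp@[.057,.025,.01],True)[0];print('hole pred',p)
for k in(-3,0,3):
    v=int(round(p[1]))+k;u=int(round(p[0]))+k
    print('row',v,edges(g[v,u-20:u+20],u-20,10),'col',u,edges(g[v-20:v+20,u],v-20,10))
for h in hole(c,im,p):print(h)
E
```

```text
11.75 [ 0.5537 -0.0802  0.2393] [-1.7988e+02 -8.0000e-02  1.1992e+02] 0.0427486006523291 [ 0.9  0.6 -0.3]
15 fence in [302.8 179.5] foot snug [302.1 179.4] right [351.4 179.7] [(301.7, 27), (310.2, -7), (313.3, 19)]
25 fence in [302.7 189.5] foot snug [301.9 189.5] right [351.2 190.3] [(288.5, -7), (294.2, 11), (301.5, 20), (304.5, -9), (312.8, 24)]
x0: foot snug [307.1 164.3] plate [310.5 165.2] [(164.1, 26), (180.7, -17)]
x0: foot snug [341.5 164. ] plate [343.9 165. ] [(163.9, 34)]
hole pred [325.37873183 222.77253   ]
row 220 [(319.2, -19), (322.3, -16), (326.7, 10), (332.9, 23)] col 322 [(209.1, -22), (213.0, 13), (216.7, -19), (230.0, 12), (236.0, -21)]
row 223 [(318.4, -15), (323.8, -17), (333.7, 26)] col 325 [(215.8, -27), (230.7, 19), (236.2, -22), (239.9, 17)]
row 226 [(319.2, -16), (325.0, -16), (333.1, 25)] col 328 [(209.6, 16), (215.1, -26), (230.4, 27), (236.3, -22), (239.3, 15)]
([317.06, 212.19], [18.6, 9.8, 92.3])
([326.4, 222.83], [14.9, 16.6, 191.1])
([320.81, 236.81], [25.9, 2.0, 31.7])
```

Bracket confirmed snug: the foot edge is within 0.5 px and the hole within 1 px of the prediction. Now over the stand.

>>> {"fn": "apply_moves", "kwargs": {
  "rows": [
    [[-1.4,-1,0],0,0.4],
    [[-2.9,-2,0],0,0.4],
    [[-4.4,-3,0],0,0.4],
    [[-5.8,-4,0],0,0.4],
    [[-6.9,-4.8,0],0,0.4],
    [[-7.5,-5.2,0],0,0.4],
    [[-7.5,-5.2,0],0,0.4],
    [[-7.5,-5.2,0],0,0.4]
  ]
}}

```text
time: 12.6
tcp_pos: [0.5358, -0.306, 0.24]
ee_rot: [180.0, -0.1, 120.0]
ft_force: [1.0, 1.0, -0.2]
width: 0.0343
finger_force: 0.0
```

>>> {"fn": "apply_moves", "kwargs": {
  "rows": [
    [[0,0,0],0,0.4],
    [[0,0,0],0,0.4]
  ]
}}

```text
time: 12.8
tcp_pos: [0.5361, -0.3054, 0.2406]
ee_rot: [180.0, -0.0, 120.1]
ft_force: [-0.0, 0.3, 0.3]
width: 0.0342
finger_force: 0.0
```

```bash
python3 - <<'E'
from h import *
s,c,im=snap('r1')
A=np.array([.5345,-.3067,0]);d=np.array([np.cos(np.radians(30)),.5,0])
pr=lambda p:proj(c,p,True)[0].round(1)
for n,k,zt in(('thick',0,.110),('thin',-.05,.090),('punch',.05,.099)):
    print(n,'foot',pr(A+k*d+[0,0,.04]),'top',pr(A+k*d+[0,0,zt]))
g=cv2.GaussianBlur(im.mean(2),(0,0),.6)
a=pr(A+[0,0,.04]);b=pr(A+[0,0,.11])
for t in np.arange(-.2,1.5,.1):
    v=int(round(a[1]+t*(b[1]-a[1])));u=int(round(a[0]+t*(b[0]-a[0])))
    print(v,u,edges(g[v,u-25:u+25],u-25,10))
E
```

```text
12.8 [ 0.5361 -0.3054  0.2406] [ 1.7996e+02 -4.0000e-02  1.2010e+02] 0.03419736199794509 [-0.   0.3  0.3]
thick foot [320.6 180. ] top [319.8 200.7]
thin foot [274.1 180. ] top [265.8 193.8]
punch foot [367.3 180.2] top [376.2 196.9]
176 321 [(312.4, -10), (316.2, 12), (324.0, -16)]
178 321 [(312.1, -12), (316.0, 13), (324.6, -18), (327.7, 11)]
180 321 [(312.3, -11), (315.8, 12), (324.7, -18), (327.8, 11)]
182 321 [(312.2, -12), (315.7, 12), (325.0, -14)]
184 320 [(315.5, 11), (325.1, -11)]
186 320 [(310.6, -10), (315.2, 10)]
188 320 [(314.7, 10)]
190 320 [(308.0, -11), (314.9, 10)]
192 320 [(307.0, -11), (315.8, 10)]
194 320 [(306.0, -12), (315.7, 23), (321.3, -13)]
197 320 [(312.7, 37), (324.5, -25)]
199 320 [(303.3, -10), (312.2, 37), (325.3, -30)]
201 320 [(312.5, 30), (325.2, -28)]
203 320 [(313.2, 22), (324.2, -24)]
205 320 [(315.4, 16), (322.0, -18)]
207 320 []
209 319 []
```

Rod top disc at (318.8,200.1), so the axis is at about (0.5335,−0.3067), consistent with the two-view top height of 0.110. Descend and grip.

>>> {"fn": "apply_moves", "kwargs": {
  "rows": [
    [[0,-0.1,1],0,0.4],
    [[0,-0.1,2.3],0,0.4],
    [[0,-0.1,3.5],0,0.4],
    [[0,-0.1,4.5],0,0.4],
    [[0,-0.1,5.2],0,0.4],
    [[0,-0.1,5.4],0,0.4],
    [[0,-0.1,5.4],0,0.4]
  ]
}}

```text
time: 13.55
tcp_pos: [0.5332, -0.308, 0.1052]
ee_rot: [-180.0, -0.1, 120.0]
ft_force: [1.0, -0.0, 0.5]
width: 0.0342
finger_force: 0.0
```

>>> {"fn": "apply_moves", "kwargs": {
  "rows": [
    [[0,0,0],0,0],
    [[0,0,0],0,0],
    [[0,0,0],0,0],
    [[0,0,0],0,0],
    [[0,0,0],0,0]
  ],
  "force": 20
}}

```text
time: 14.05
tcp_pos: [0.5338, -0.3092, 0.1068]
ee_rot: [179.9, 0.1, 119.9]
ft_force: [-0.7, -0.2, 6.9]
width: 0.0108
finger_force: 21.5
```

>>> {"fn": "apply_moves", "kwargs": {
  "rows": [
    [[0,0,-0.6],0,0],
    [[0,0,-1.4],0,0],
    [[0,0,-1.9],0,0],
    [[-0.4,0,-1.9],0,0],
    [[-1,0,-1.9],0,0],
    [[-1.5,0,-1.8],0,0],
    [[-1.5,0,-1.2],0,0],
    [[-1.5,0,-0.6],0,0]
  ]
}}

```text
time: 14.85
tcp_pos: [0.552, -0.3423, 0.1192]
ee_rot: [-180.0, 0.0, 119.9]
ft_force: [-0.3, -0.4, -0.8]
width: 0.0106
finger_force: 20.7
```

>>> {"fn": "apply_moves", "kwargs": {
  "rows": [
    [[0,0,0.2],0,0],
    [[0.2,0,0.2],0,0],
    [[0.4,0,0.2],0,0],
    [[0.6,0,0.2],0,0],
    [[0.8,0,0.2],0,0]
  ]
}}

```text
time: 15.35
tcp_pos: [0.5422, -0.3244, 0.1164]
ee_rot: [180.0, 0.1, 119.9]
ft_force: [1.4, -3.4, -2.2]
width: 0.0104
finger_force: 20.4
```

>>> {"fn": "apply_moves", "kwargs": {
  "rows": [
    [[0.2,0,0],0,0],
    [[0.4,0,0],0,0],
    [[0.6,0,0],0,0],
    [[0.68,0,0],0,0],
    [[0.68,0,0],0,0]
  ]
}}

```text
time: 15.85
tcp_pos: [0.5336, -0.3087, 0.1159]
ee_rot: [180.0, 0.0, 120.0]
ft_force: [0.8, -1.1, 0.6]
width: 0.0106
finger_force: 20.6
```

>>> {"fn": "apply_moves", "kwargs": {
  "rows": [
    [[0.2,0,-1],0,0],
    [[0.2,0,-2.5],0,0],
    [[0.2,0,-4],0,0],
    [[0.2,0,-5],-1.5,0],
    [[0.2,0,-5],-3,0],
    [[0.2,0,-5],-4.5,0],
    [[0.2,0,-5],-6,0],
    [[0.2,0,-5],-7.5,0]
  ],
  "force": 35
}}

```text
time: 16.65
tcp_pos: [0.5302, -0.3035, 0.2401]
ee_rot: [179.9, -0.2, 157.8]
ft_force: [1.0, 0.3, -1.3]
width: 0.0101
finger_force: 36.7
```

>>> {"fn": "apply_moves", "kwargs": {
  "rows": [
    [[0,0,0],-1.5,0],
    [[0,0,0],-1.8,0],
    [[0,0,0],-1.8,0],
    [[0,0,0],-1.8,0]
  ]
}}

```text
time: 17.05
tcp_pos: [0.5307, -0.3044, 0.2403]
ee_rot: [180.0, -0.1, 166.3]
ft_force: [0.3, -0.0, 0.1]
width: 0.0101
finger_force: 36.7
```

```bash
python3 - <<'E'
from h import *
s,c,im=snap('r2')
T=R.from_euler('xyz',s['ee_rot'],degrees=True).as_matrix();t=np.array(s['tcp_pos'])
def rod(tilt,k,L=88,g=6,y=0): # k distance from foot along rod, tool frame
    a=np.radians(tilt);G=np.array([0,y,g])/1e3
    return t+T@(G+np.array([-np.sin(a),0,np.cos(a)])*(L-k)/1e3)
for tl in(0,15,20,24,28):print(tl,[proj(c,rod(tl,k),True)[0].round(0).tolist() for k in(0,30,60)])
g=cv2.GaussianBlur(im.mean(2),(0,0),.6)
for v in range(150,300,6):print(v,edges(g[v,280:370],280,9),im[v,323].tolist())
E
```

```text
17.05 [ 0.5307 -0.3044  0.2403] [ 1.7997e+02 -5.0000e-02  1.6629e+02] 0.010060790821128263 [ 0.3 -0.   0.1]
0 [[321.0, 214.0], [321.0, 231.0], [321.0, 253.0]]
15 [[322.0, 244.0], [321.0, 253.0], [321.0, 265.0]]
20 [[322.0, 254.0], [321.0, 260.0], [321.0, 269.0]]
24 [[322.0, 262.0], [321.0, 266.0], [321.0, 272.0]]
28 [[322.0, 270.0], [321.0, 272.0], [321.0, 276.0]]
150 [(289.2, -15), (295.4, 13), (323.4, -9), (328.2, 26)] [161, 104, 60]
156 [(329.2, -9), (334.0, 22)] [183, 117, 65]
162 [(334.6, -9), (339.1, 26)] [185, 121, 70]
168 [(345.0, 21)] [184, 120, 69]
174 [(345.9, -9), (350.4, 22)] [157, 103, 61]
180 [(314.8, -16), (327.9, 15), (355.8, 20)] [97, 65, 40]
186 [(317.6, -9), (326.3, 9), (356.8, -10), (361.5, 23)] [96, 65, 40]
192 [(361.8, -9), (366.5, 21)] [172, 113, 65]
198 [(280.8, -10), (284.4, -13), (368.1, -9)] [174, 114, 64]
204 [(288.5, -15)] [177, 114, 65]
210 [(294.4, -15), (345.3, -12), (358.0, 12)] [174, 112, 64]
216 [(283.7, -9), (301.2, -13), (326.6, -9), (358.1, 10)] [162, 131, 99]
222 [(307.9, -14), (350.5, -12)] [144, 137, 115]
228 [(314.6, -16), (354.0, -9), (357.
[... 333 characters left out ...]
.1, -35), (298.6, 16), (310.0, -21), (313.8, 51), (317.3, -31), (332.1, -21), (338.2, 21), (349.3, -18)] [84, 81, 75]
264 [(285.5, -44), (298.0, 19), (309.7, -20), (314.6, 16), (334.0, -20), (338.8, 22), (350.3, -19)] [82, 79, 72]
270 [(283.2, -25), (297.1, 22), (308.8, -22), (313.9, 19), (334.5, -13), (339.1, 21), (351.1, -19)] [119, 114, 103]
276 [(282.7, -32), (296.0, 21), (308.5, -20), (312.8, 28), (335.4, -28), (339.6, 20), (352.3, -22)] [148, 144, 130]
282 [(281.7, -28), (295.0, 17), (307.9, -20), (312.5, 27), (335.9, -31), (340.3, 16), (353.2, -19)] [155, 149, 133]
288 [(303.9, 21), (308.0, -24), (313.2, 27), (335.0, -27), (340.2, 27), (344.3, -26)] [154, 146, 133]
294 [] [98, 93, 84]
```

The visible foot edge at v≈253 corresponds to a tilt of about 24°, as wanted. Compute the approach to the hole.

```bash
python3 - <<'E'
from h import *
n=Pp[:,2];H=o+Pp@[.057,.0255,.010];T=R.from_euler('xyz',[180,0,166.4],degrees=True).as_matrix()
for h in(.03,.006,-.028):
    f=H+n*h;tcp=f-T@np.array([-.0358,0,.0864]);print(h,tcp.round(4),delta(tcp,[.5307,-.3044,.2403],166.4))
print(H,n)
E
```

```text
0.03 [ 0.5258 -0.0956  0.1932] [2.15 8.07 1.89]
0.006 [ 0.5353 -0.0979  0.1712] [1.76 8.07 2.76]
-0.028 [ 0.5488 -0.1011  0.1402] [1.21 8.07 4.  ]
[ 0.57250446 -0.10688803  0.07936297] [-0.39546371  0.09509547  0.91354546]
```

>>> {"fn": "apply_moves", "kwargs": {
  "rows": [
    [[0.4,1.8,0],0,0],
    [[0.9,3.6,0],0,0],
    [[1.4,5.4,0],0,0],
    [[1.9,7,0],0,0],
    [[2.15,7.8,0.5],0,0],
    [[2.15,8.05,1.2],0,0],
    [[2.15,8.05,1.85],0,0],
    [[2.15,8.05,1.85],0,0]
  ]
}}

```text
time: 17.9
tcp_pos: [0.5247, -0.0958, 0.1926]
ee_rot: [-180.0, -0.2, 166.4]
ft_force: [-0.0, -0.2, 0.2]
width: 0.0104
finger_force: 36.7
```

>>> {"fn": "apply_moves", "kwargs": {
  "rows": [
    [[0,0,0],0,0],
    [[0,0,0],0,0]
  ]
}}

```text
time: 18.1
tcp_pos: [0.5263, -0.0969, 0.1951]
ee_rot: [-180.0, 0.1, 166.4]
ft_force: [0.4, -1.8, -0.8]
width: 0.0103
finger_force: 36.8
```

```bash
python3 - <<'E'
from h import *
s,c,im=snap('r3')
n=Pp[:,2];H=o+Pp@[.057,.0255,.010];T=R.from_euler('xyz',s['ee_rot'],degrees=True).as_matrix();t=np.array(s['tcp_pos'])
print('hole px',proj(c,H,True)[0].round(1),'foot px',proj(c,t+T@[-.0358,0,.0864],True)[0].round(1))
e=t+T@[-.0358,0,.0864]-H;print('foot-H in plate mm',(Pp.T@e*1e3).round(2))
a=np.radians(np.arange(0,360,45))
print('mouth px',proj(c,H+.0075*(np.outer(np.cos(a),Pp[:,0])+np.outer(np.sin(a),Pp[:,1])),True).round(0).tolist())
g=cv2.GaussianBlur(im.mean(2),(0,0),.6)
for v in range(222,290,4):print(v,edges(g[v,285:370],285,9),[int(x) for x in g[v,300:345:4]])
print('lug top px',proj(c,o+np.array([[7,19,34],[43,19,34],[43,31,34],[7,31,34]])/1e3@Pp.T,True).round(0).tolist())
E
```

```text
18.1 [ 0.5263 -0.0969  0.1951] [-1.8000e+02  7.0000e-02  1.6638e+02] 0.010252116853183528 [ 0.4 -1.8 -0.8]
hole px [323.1 256.1] foot px [321.5 261.7]
foot-H in plate mm [ 1.97  0.33 31.48]
mouth px [[317.0, 262.0], [323.0, 265.0], [329.0, 262.0], [332.0, 256.0], [329.0, 250.0], [323.0, 247.0], [317.0, 250.0], [314.0, 256.0]]
222 [(300.8, 9), (315.2, 26), (320.0, -16), (349.8, 23)] [72, 98, 100, 91, 164, 168, 143, 144, 135, 130, 130, 131]
226 [(311.1, 29), (315.2, -15), (345.9, 23)] [98, 101, 91, 163, 150, 143, 144, 143, 135, 132, 130, 114]
230 [(307.5, 20), (311.4, -12), (342.2, 23)] [102, 91, 153, 152, 143, 144, 145, 144, 133, 132, 122, 200]
234 [(288.8, 13), (303.1, 29), (308.9, -18), (338.2, 22)] [90, 174, 194, 143, 144, 146, 144, 145, 131, 123, 199, 217]
238 [(287.1, 36), (294.2, -31), (299.2, 30), (311.7, -19), (334.2, 23)] [175, 208, 210, 171, 145, 145, 144, 144, 122, 200, 217, 218]
242 [(289.0, 12), (295.6, 31), (316.9, -12), (333.5, 20)] [209, 211, 213, 212, 196, 161, 145, 142, 149, 214, 219, 216]
246 [(291.6, 20), (299.3, 12), (314.0, 14), (324.9, -9), (329.6, -10), (337.0,
[... 1102 characters left out ...]
, 97, 75, 34, 81, 99]
274 [(296.5, 19), (308.7, -23), (313.2, 24), (334.6, -23), (339.4, 22), (352.0, -20), (365.1, 45)] [100, 99, 82, 45, 125, 143, 142, 139, 125, 41, 77, 100]
278 [(295.8, 19), (308.3, -20), (312.4, 29), (335.7, -32), (340.0, 18), (352.4, -19), (365.9, 47)] [94, 99, 73, 67, 134, 146, 147, 144, 139, 69, 57, 93]
282 [(295.0, 20), (307.9, -19), (312.4, 28), (335.8, -30), (340.3, 17), (353.1, -18), (366.8, 47)] [87, 92, 61, 70, 136, 148, 151, 145, 140, 78, 53, 88]
286 [(302.1, 15), (307.8, -25), (312.8, 30), (335.5, -29), (340.4, 23), (347.6, -13)] [55, 108, 69, 66, 146, 148, 148, 145, 141, 72, 66, 110]
lug top px [[362.0, 208.0], [330.0, 240.0], [341.0, 251.0], [373.0, 218.0]]
```

The jaws and rod appear centred at u≈324 where calibration predicts 321.5, a small wrist-camera bias. I'll shift back to see the hole and the rod foot in the same image.

>>> {"fn": "apply_moves", "kwargs": {
  "rows": [
    [[0.6,0,0],0,0],
    [[1.2,0,0],0,0],
    [[1.2,0,0],0,0],
    [[1.2,0,0],0,0],
    [[1.2,0,0],0,0],
    [[1.2,0,0],0,0]
  ]
}}

```text
time: 18.75
tcp_pos: [0.4974, -0.0897, 0.1944]
ee_rot: [180.0, 0.0, 166.4]
ft_force: [0.0, 0.2, -0.2]
width: 0.0103
finger_force: 36.7
```

```bash
python3 - <<'E'
from h import *
s,c,im=snap('r4')
n=Pp[:,2];H=o+Pp@[.057,.0255,.010]
p=proj(c,H,True)[0];print('hole px',p.round(1))
a=np.radians(np.arange(0,360,45))
q=proj(c,H+.0075*(np.outer(np.cos(a),Pp[:,0])+np.outer(np.sin(a),Pp[:,1])),True);print('mouth ext',q.min(0),q.max(0))
g=cv2.GaussianBlur(im.mean(2),(0,0),.6)
for h in hole(c,im,p,13):print(h)
for k in range(-6,7,2):
    v=int(round(p[1]))+k;print('row',v,edges(g[v,int(p[0])-20:int(p[0])+20],int(p[0])-20,8))
for k in range(-6,7,2):
    u=int(round(p[0]))+k;print('col',u,edges(g[int(p[1])-16:int(p[1])+42,u],int(p[1])-16,8))
E
```

```text
18.75 [ 0.4974 -0.0897  0.1944] [1.7999e+02 4.0000e-02 1.6643e+02] 0.010327822974724812 [ 0.   0.2 -0.2]
hole px [322.9 285.3]
mouth ext [314.56085407 277.18442089] [331.22002057 293.37922448]
([311.69, 284.58], [7.2, 27.0, 114.0])
([335.28, 283.05], [5.6, 27.0, 53.2])
row 279 [(308.2, -21), (312.5, 28), (335.7, -30), (340.4, 17)]
row 281 [(307.9, -20), (312.5, 29), (335.8, -31)]
row 283 [(307.8, -29), (312.6, 28), (335.8, -32)]
row 285 [(307.8, -32), (312.6, 28), (335.6, -29)]
row 287 [(303.0, 17), (307.9, -28), (312.8, 28), (335.3, -29)]
row 289 [(304.3, 23), (308.1, -23), (313.8, 30), (334.6, -28)]
row 291 [(304.9, 17), (308.1, -16), (313.8, 41), (331.0, 8), (334.5, -38)]
col 317 [(272.3, 13), (292.9, 17), (299.5, -15), (303.1, 11)]
col 319 [(271.1, 16), (294.0, 20), (301.4, -17), (306.0, 11)]
col 321 [(270.0, 18), (294.8, 23), (303.6, -17), (307.4, 18)]
col 323 [(294.9, 25), (305.2, -17), (308.5, 13)]
col 325 [(294.7, 24), (306.4, -14), (309.2, 8)]
col 327 [(294.2, 24)]
col 329 [(270.8, 16), (293.4, 22)]
```

>>> {"fn": "apply_moves", "kwargs": {
  "rows": [
    [[-0.6,0,-0.4],0,0],
    [[-1.2,0,-0.6],0,0],
    [[-1.8,0,-0.6],0,0],
    [[-2.3,0,-0.6],0,0],
    [[-2.3,0,-0.6],0,0],
    [[-2.3,0,-0.6],0,0],
    [[-2.3,0,-0.6],0,0]
  ]
}}

```text
time: 19.5
tcp_pos: [0.5519, -0.1028, 0.2091]
ee_rot: [-180.0, -0.1, 166.4]
ft_force: [-0.0, 0.1, -0.9]
width: 0.0105
finger_force: 36.7
```

```bash
cat > hm.py <<'E'
import sys
from h import *
s,c,im=snap(sys.argv[1])
H=o+Pp@[.057,.0255,.010]
T=R.from_euler('xyz',s['ee_rot'],degrees=True).as_matrix();t=np.array(s['tcp_pos'])
p=proj(c,H,True)[0];print('hole px',p.round(1),'foot px',proj(c,t+T@[-.0358,0,.0864],True)[0].round(1))
a=np.radians(np.arange(0,360,45))
q=proj(c,H+.0075*(np.outer(np.cos(a),Pp[:,0])+np.outer(np.sin(a),Pp[:,1])),True);print('mouth ext',q.min(0),q.max(0))
g=cv2.GaussianBlur(im.mean(2),(0,0),.6)
for h in hole(c,im,p,13):print(h)
for k in range(-6,7,3):
    v=int(round(p[1]))+k;print('row',v,edges(g[v,int(p[0])-20:int(p[0])+20],int(p[0])-20,8))
for k in range(-6,7,3):
    u=int(round(p[0]))+k;print('col',u,edges(g[int(p[1])-16:int(p[1])+62,u],int(p[1])-16,8))
for v in range(256,272,4):print('row',v,edges(g[v,305:345],305,8))
E
python3 hm.py r5
```

```text
19.5 [ 0.5519 -0.1028  0.2091] [-1.7999e+02 -5.0000e-02  1.6645e+02] 0.01045507753546796 [-0.   0.1 -0.9]
hole px [322.8 222.1] foot px [321.5 261.8]
mouth ext [314.17997696 213.49574108] [331.4847696  230.78039677]
([330.11, 210.42], [15.4, 5.5, 52.1])
([323.09, 222.31], [18.6, 18.6, 271.3])
([311.03, 233.84], [4.2, 4.5, 11.4])
row 216 [(316.8, -25), (329.8, 20)]
row 219 [(314.6, -24), (331.6, 23)]
row 222 [(313.9, -29), (332.3, 29)]
row 225 [(304.0, 18), (314.0, -26), (331.9, 27)]
row 228 [(307.0, 19), (315.8, -18), (330.6, 22)]
col 317 [(207.9, 16), (215.5, -21), (229.9, 18), (238.2, -18), (243.2, 17), (256.1, -13), (260.5, -9), (272.3, 15)]
col 320 [(208.3, 20), (213.9, -30), (231.3, 22), (241.1, -19), (247.2, 18), (253.5, -30), (270.5, 18)]
col 323 [(209.8, 20), (213.4, -28), (231.7, 24), (244.0, -19), (248.2, 15), (252.5, -37), (269.9, 20)]
col 326 [(211.0, 13), (214.1, -22), (231.2, 26), (246.7, -19), (249.8, 14), (252.9, -37), (269.9, 19)]
col 329 [(211.9, 15), (215.9, -16), (229.6, 22), (248.8, -9), (254.2, -24), (270.9, 19)]
row 256 [(309.9, -22), (313.8, 55), (317.9, -31), (330.0, 29), (334.4, -52), (338.3, 20)]
row 260 [(309.8, -24), (313.6, 49), (317.0, -28), (331.0, 24), (334.5, -46), (338.4, 23)]
row 264 [(309.6, -20), (313.7, 38), (316.3, -17), (331.7, 24), (334.7, -42), (338.8, 21)]
row 268 [(309.1, -20), (314.0, 23), (334.3, -17), (339.1, 22)]
```

Here hole (323.1,222.6) matches the prediction and the rod foot is centred at about (324,260.3), so I correct the rod offset relative to the hole in the same camera.

```bash
python3 - <<'E'
from h import *
n=Pp[:,2];H=o+Pp@[.057,.0255,.010];T=R.from_euler('xyz',[180,0,166.4],degrees=True).as_matrix()
H=H+T@[-.00035,.00025,0]
for h in(.02,.004,-.004,-.028):
    f=H+n*h;tcp=f-T@np.array([-.0347,.0019,.0864]);print(h,tcp.round(4),delta(tcp,[.5519,-.1028,.2091],166.4))
E
```

```text
0.02 [ 0.5308 -0.0985  0.184 ] [ 0.86 -0.03  1.  ]
0.004 [ 0.5371 -0.1     0.1694] [ 0.6  -0.03  1.59]
-0.004 [ 0.5403 -0.1008  0.1621] [ 0.47 -0.03  1.88]
-0.028 [ 0.5498 -0.1031  0.1402] [ 0.08 -0.03  2.76]
```

>>> {"fn": "apply_moves", "kwargs": {
  "rows": [
    [[0.4,-0.03,0],0,0],
    [[0.86,-0.03,0.3],0,0],
    [[0.86,-0.03,0.8],0,0],
    [[0.83,-0.03,1.05],0,0],
    [[0.72,-0.03,1.3],0,0],
    [[0.6,-0.03,1.55],0,0],
    [[0.6,-0.03,1.55],0,0],
    [[0.6,-0.03,1.55],0,0]
  ],
  "force": 20
}}

```text
time: 20.35
tcp_pos: [0.538, -0.1002, 0.1704]
ee_rot: [-180.0, -0.0, 166.4]
ft_force: [-0.0, 0.1, -0.1]
width: 0.0104
finger_force: 36.7
```

>>> {"fn": "apply_moves", "kwargs": {
  "rows": [
    [[-0.07,0,0.15],0,0],
    [[-0.13,0,0.3],0,0],
    [[-0.13,0,0.3],0,0]
  ]
}}

```text
time: 20.65
tcp_pos: [0.541, -0.101, 0.1625]
ee_rot: [-180.0, -0.0, 166.4]
ft_force: [0.2, 0.6, -0.9]
width: 0.0102
finger_force: 36.7
```

>>> {"fn": "apply_moves", "kwargs": {
  "rows": [
    [[-0.05,0,0.11],0,0],
    [[-0.1,0,0.22],0,0],
    [[-0.1,0,0.22],0,0]
  ]
}}

```text
time: 20.95
tcp_pos: [0.5434, -0.1016, 0.1571]
ee_rot: [-180.0, -0.0, 166.4]
ft_force: [-0.2, 0.7, -0.1]
width: 0.0101
finger_force: 36.7
```

No contact force at about 9 mm below the mouth, so the rod is in. Continue along the axis.

>>> {"fn": "apply_moves", "kwargs": {
  "rows": [
    [[-0.05,0,0.11],0,0],
    [[-0.1,0,0.22],0,0],
    [[-0.15,0,0.33],0,0],
    [[-0.15,0,0.33],0,0]
  ]
}}

```text
time: 21.35
tcp_pos: [0.547, -0.1024, 0.1488]
ee_rot: [-180.0, -0.0, 166.4]
ft_force: [0.2, 0.4, -0.1]
width: 0.0102
finger_force: 36.7
```

>>> {"fn": "apply_moves", "kwargs": {
  "rows": [
    [[-0.05,0,0.11],0,0],
    [[-0.1,0,0.22],0,0],
    [[-0.13,0,0.3],0,0],
    [[-0.13,0,0.3],0,0]
  ]
}}

```text
time: 21.75
tcp_pos: [0.5502, -0.1032, 0.1414]
ee_rot: [-180.0, -0.0, 166.4]
ft_force: [0.3, 0.4, -1.0]
width: 0.0101
finger_force: 36.7
```

>>> {"fn": "apply_moves", "kwargs": {
  "rows": [
    [[-0.03,0,0.06],0,0],
    [[-0.06,0,0.12],0,0],
    [[-0.06,0,0.12],0,0],
    [[-0.06,0,0.12],0,0]
  ]
}}

```text
time: 22.15
tcp_pos: [0.5507, -0.1032, 0.1409]
ee_rot: [-180.0, -0.0, 166.4]
ft_force: [-10.3, 2.9, 21.8]
width: 0.0103
finger_force: 39.3
```

>>> {"fn": "apply_moves", "kwargs": {
  "rows": [
    [[-0.03,0,0.05],0,0],
    [[-0.05,0,0.1],0,0],
    [[-0.05,0,0.1],0,0]
  ]
}}

```text
time: 22.45
tcp_pos: [0.551, -0.1032, 0.1406]
ee_rot: [-180.0, -0.1, 166.4]
ft_force: [-19.6, 3.1, 45.2]
width: 0.0099
finger_force: 41.9
```

The force runs along the hole axis, so the rod is at the bottom. Relieve, release, rise and check.

>>> {"fn": "apply_moves", "kwargs": {
  "rows": [
    [[0.08,0,-0.15],0,0],
    [[0.08,0,-0.18],0,0.2],
    [[0.08,0,-0.18],0,0.4],
    [[0.08,0,-0.18],0,0.45],
    [[0.08,0,-0.18],0,0.45],
    [[0.08,0,-0.18],0,0.45]
  ]
}}

```text
time: 23.05
tcp_pos: [0.551, -0.1034, 0.1403]
ee_rot: [-180.0, -0.0, 166.4]
ft_force: [-0.3, -0.3, 0.3]
width: 0.0386
finger_force: 0.0
```

>>> {"fn": "apply_moves", "kwargs": {
  "rows": [
    [[0,0,-0.6],0,0.45],
    [[0,0,-1.6],0,0.45],
    [[0,0,-3],0,0.45],
    [[0,0,-4],0,0.45],
    [[0,0,-4],0,0.45],
    [[0,0,-4],0,0.45],
    [[0,0,-4],0,0.45]
  ]
}}

```text
time: 23.75
tcp_pos: [0.5504, -0.1033, 0.2397]
ee_rot: [-180.0, -0.1, 166.4]
ft_force: [-0.2, -0.2, 0.7]
width: 0.0383
finger_force: 0.0
```

```bash
python3 - <<'E'
from h import *
s,c,im=snap('f1');g=cv2.GaussianBlur(im.mean(2),(0,0),.6)
pr=lambda p:proj(c,o+np.array(p)/1e3@Pp.T,True)[0].round(1)
print('rod top if home (z=78)',pr([57,25,78]),'5mm short',pr([57,25,83]),'mouth',pr([57,25,10]))
for z in(30,45,60,70,78):
    q=pr([57,25,z]);u,v=int(q[0]),int(q[1]);print(z,q,edges(g[v,u-25:u+26],u-25,9))
u=int(pr([57,25,78])[0]);v=int(pr([57,25,78])[1]);
for k in(-3,0,3):print('col',u+k,edges(g[v-30:v+30,u+k],v-30,9))
# snug: transect across fence y=0 and x=0
for a,b,n in(([50,-15,8],[50,15,10],'y0 x50'),([20,-15,8],[20,15,10],'y0 x20'),([-15,15,8],[15,15,10],'x0 y15'),([-15,45,8],[15,45,10],'x0 y45')):
    L=np.linspace(0,1,121)[:,None];pp=np.array(a)+L*(np.array(b)-a);px=proj(c,o+pp/1e3@Pp.T,True).astype(np.float32)
    pf=cv2.remap(im.mean(2).astype(np.float32),px[:,0],px[:,1],cv2.INTER_LINEAR)[:,0]
    print(n,[(round(e*.25-15,1),d) for e,d in edges(cv2.GaussianBlur(pf[:,None],(1,9),2)[:,0],0,2)])
E
```

```text
23.75 [ 0.5504 -0.1033  0.2397] [-1.7999e+02 -1.1000e-01  1.6644e+02] 0.038276371246367936 [-0.2 -0.2  0.7]
rod top if home (z=78) [323.3 205.2] 5mm short [323.3 204.6] mouth [323.5 211.1]
30 [323.4 209.7] [(302.0, 20), (308.5, -11), (314.7, -14), (332.2, 25)]
45 [323.4 208.5] [(301.4, 16), (308.1, -9), (315.1, -12), (331.9, 21)]
60 [323.4 207.1] [(299.8, 9), (315.5, -10), (331.3, 19)]
70 [323.3 206.1] [(316.0, -10), (330.9, 19)]
78 [323.3 205.2] [(316.5, -9), (330.3, 17)]
col 320 [(177.9, 25), (181.6, -13), (184.2, 18), (197.1, -29), (218.6, 26), (227.0, -21), (233.0, 12)]
col 323 [(178.9, -20), (183.8, 27), (197.5, -27), (219.8, 34), (230.0, -19)]
col 326 [(183.8, 23), (197.0, -21), (215.3, -16), (219.3, 33), (233.4, -22)]
y0 x50 [(-9.2, 3), (-0.6, 7), (8.3, 2), (13.6, -3)]
y0 x20 [(-8.2, 9), (-2.4, -7), (-0.2, 7), (2.6, -4)]
x0 y15 [(-0.6, 9), (9.4, -5)]
x0 y45 [(-0.7, 9)]
```

Bracket is still snug. This view runs along the rod, so I'll look from the side to verify the depth.

>>> {"fn": "apply_moves", "kwargs": {
  "rows": [
    [[0,-1,-0.3],0,0.45],
    [[0.5,-2.2,-0.6],0,0.45],
    [[1,-3.4,-0.6],0,0.45],
    [[1.5,-4.4,-0.6],0,0.45],
    [[2,-5,-0.6],0,0.45],
    [[2,-5,-0.6],0,0.45],
    [[2,-5,-0.6],0,0.45],
    [[2,-5,-0.6],0,0.45]
  ]
}}

```text
time: 24.6
tcp_pos: [0.4739, -0.2121, 0.2554]
ee_rot: [180.0, -0.0, 166.5]
ft_force: [0.3, -0.3, -1.2]
width: 0.0388
finger_force: 0.0
```

```bash
python3 - <<'E'
from h import *
from workcell import get_image
s,c,im=snap('f2')
def trans(c,im,z,wrist):
    p=proj(c,o+np.array([[57,25,z-2],[57,25,z+2],[57,25,z]])/1e3@Pp.T,wrist);d=p[1]-p[0];d/=np.linalg.norm(d);n=np.array([-d[1],d[0]])
    k=np.arange(-18,18.1,.5);q=(p[2]+k[:,None]*n).astype(np.float32)
    pf=cv2.remap(im.mean(2).astype(np.float32),q[:,0],q[:,1],1)[:,0]
    return p[2].round(1).tolist(),[(round(e*.5-18,1),v) for e,v in edges(cv2.GaussianBlur(pf[:,None],(1,5),1)[:,0],0,5)]
for z in(15,25,40,55,66,72,76,80,84,90):print(z,*trans(c,im,z,True))
zs=np.arange(0,110,1.)
def along(c,im,w):
    q=proj(c,o+np.c_[zs*0+57,zs*0+25,zs]/1e3@Pp.T,w).astype(np.float32)
    pf=cv2.GaussianBlur(cv2.remap(im.mean(2).astype(np.float32),q[:,0],q[:,1],1),(1,5),1.2)[:,0];return [(e,v) for e,v in edges(pf,0,3)],pf[::6].astype(int).tolist()
print('wrist along',along(c,im,True))
d=pickle.load(open('d0.pkl','rb'))
for n in('scene','top'):
    I=get_image(n);print(n,'now',along(d[n][0],I,False),'before',along(d[n][0],d[n][1],False)[1])
E
```

```text
24.6 [ 0.4739 -0.2121  0.2554] [ 1.7995e+02 -2.0000e-02  1.6653e+02] 0.03876234602176047 [ 0.3 -0.3 -1.2]
15 [435.7, 247.0] [(-7.1, -6), (7.0, 18), (15.6, -13)]
25 [439.0, 247.4] [(5.9, 13), (17.0, -7)]
40 [444.2, 248.1] [(-0.2, 13)]
55 [449.8, 248.8] [(-14.7, -17), (-2.3, 13)]
66 [454.3, 249.4] [(-17.1, -6), (-7.8, -10), (-4.2, 14)]
72 [456.9, 249.7] [(-6.9, -9), (-4.6, 9)]
76 [458.7, 250.0] [(-7.1, -5), (-5.1, 6)]
80 [460.5, 250.2] []
84 [462.3, 250.4] []
90 [465.2, 250.8] []
wrist along ([(38.4, 6), (46.0, 3)], [98, 98, 102, 103, 103, 108, 128, 165, 187, 195, 195, 197, 194, 183, 176, 180, 181, 176, 179])
scene now ([(39.8, 4), (48.0, 4), (56.6, -22), (64.3, 5), (68.2, -4), (77.2, 3), (92.8, 3), (100.1, -4)], [139, 130, 133, 131, 129, 134, 140, 158, 169, 150, 36, 33, 18, 27, 29, 28, 43, 28, 28]) before [101, 136, 203, 199, 202, 197, 199, 198, 200, 150, 18, 23, 24, 26, 26, 29, 35, 27, 34]
top now ([(96.1, 6), (98.6, 5)], [147, 147, 146, 145, 144, 144, 143, 142, 142, 142, 142, 143, 143, 144, 141, 134, 157, 191, 204]) before [101, 94, 103, 117, 153, 182, 185, 187, 188, 187, 187, 186, 186, 186, 186, 186, 182, 172, 127]
```

```bash
python3 - <<'E'
from h import *
s,c,im=pickle.load(open('f2.pkl','rb'))
g=cv2.resize(im.mean(2)[195:300,375:495],(96,42),interpolation=cv2.INTER_AREA)
for i,r in enumerate(g):print(f'{195+i*2.5:5.0f} '+''.join(' .:-=+*#%@'[min(9,int(v/24))] for v in r))
pr=lambda p:proj(c,o+np.array(p)/1e3@Pp.T,True)[0].round(0).tolist()
print('mouth',pr([57,25,10]),'lug top',[pr(q) for q in([7,19,34],[43,19,34],[43,31,34],[7,31,34])],'foot',[pr(q) for q in([0,0,10],[70,0,10],[70,50,10],[0,50,10])],'rodtop',pr([57,25,78]))
E
```

```text
195 +=----------------:::::::::::::::::::::::::--::---::--------=++=----------------------=+########
  198 ==--------------::::::::::::::::::-----------:::::::-------+*##*=-:::-----------------=*########
  200 =----------::::::::::::::::::::::----=====-::..::--------+*######*==----==------------=#########
  202 =-:------::::::::::::::::::::::::----===--:...::=+**=--=+*#########*===+**+----------=+#########
  205 =-:----::::::::::::::::::::::::::----=--::..::--=+**==+*#############*++**+----------=*#########
  208 =-::::::::::::::::::::::::::::::::----:....:------==++*++**##*########**+=-----------=*#########
  210 =-::::::::::::::::::::::::::::::::-::....:--------=++++===+++=+++*****+++==+=-------=+##########
  212 =-:::::::::::::::::::::::::::::::::....::-------=+++================----=+*#*+=-----=*##########
  215 =:::::::::::::::::::::::::::::::.....::-------=+*++==============-----=+*##%%#*=----=*##%%######
  218 =::::::::::::::::::::::::::::::....::--------+***+=============--::-=+*##%%%%%#*=---=+*#########
  220 -::::::::::::::::::::::::::::....::--------=+*+==============--:::
[... 2709 characters left out ...]
  288 -===--:..................:::::::::-=+*###########################*+-:......:::::::::...:::::::::
  290 -==-:.......................::::::::-=+*######**+++=+++++**####*+-:.....:.::::::::::.:::.:::::::
  292 ::::.........................:......::-=+***+=::.........::-=++=::::...:::::::::::::::::::::::::
  295 ......................................::--=-......................::::::::::::::::::::::::::::::
  298 .........................................::.........................:::.::::::::::::::::::::::::
mouth [434.0, 247.0] lug top [[468.0, 210.0], [447.0, 234.0], [454.0, 242.0], [475.0, 217.0]] foot [[451.0, 195.0], [412.0, 240.0], [441.0, 270.0], [479.0, 225.0]] rodtop [460.0, 250.0]
```

```bash
python3 - <<'E'
from h import *
from workcell import get_image
d=pickle.load(open('d0.pkl','rb'))
for n,w in(('scene',(330,175,60,60)),('top',(335,160,60,60))):
    c=d[n][0];I=get_image(n);x,y,ww,hh=w
    g=cv2.resize(I.mean(2)[y:y+hh,x:x+ww],(ww*2,hh),interpolation=cv2.INTER_NEAREST)
    for i,r in enumerate(g):print(f'{y+i:4d} '+''.join(' .:-=+*#%@'[min(9,int(v/24))] for v in r))
    pr=lambda p:proj(c,o+np.array(p)/1e3@Pp.T)[0].round(0).tolist()
    print(n,'mouth',pr([57,25,10]),'rodtop',pr([57,25,78]),'lug',pr([43,25,34]),'low corner',pr([0,0,0]))
E
```

```text
175 ::--::::..::......  ..  ::==++==--::::::..::..........----======**##**%%++@@%%%%@@@@@@@@@@@@@@@@@@@@@@@@@@@@@@@@@@@@@@@@
 176 --::::::::::............==++==--::::::::::::........        ....----====++**##**@@##@@@@@@@@@@@@@@@@@@@@@@@@@@@@@@@@@@@@
 177 --::::::::::..........==++++==--::::::........  ..  ............      ....----====++****##**@@##%%@@%%@@@@@@@@@@@@@@@@@@
 178 --::::::::......    ..++++==--::........  ..  ......  ........  ....  ..      ::++++==++****++++==%%==@@##@@@@@@%%@@@@@@
 179 ::::::::............==++==--::......  ..................................    ******##++++**##==++******++++****%%##%%@@##
 180 ::::::::..........--++==::......................................  ..    --++**##**##**==++****########++******++++--**--
 181 ::::::............==--..............  ....  ....  ................    ++****==++##******%%%%**++##############**++****##
 182 ::..............::....::..--................  ................  ..::==####++##::::====++****--==######################%%
 183 ::........    --::  ..::..--..::..........      ......    ....::..==**++**####++++****::
[... 13504 characters left out ...]
%%**++==--====================================================================++++%%%%@@@@@@@@@@%%@@%%++
 216 %%%%%%%%%%%%%%%%%%######%%****==--==========================================================++++**%%%%%%%%@@@@@@@@@@%%**
 217 %%%%%%%%%%%%%%%%%%%%######%%%%%%%%****==================================================--==++**%%@@@@%%%%@@%%%%%%%%%%%%
 218 %%%%%%%%%%%%%%%%%%%%%%##%%%%%%%%%%%%%%%%%%%%##==----====================================--==++**%%%%%%%%%%@@%%%%%%%%%%%%
 219 %%%%%%%%%%%%%%%%%%%%%%##%%%%%%%%%%%%%%%%%%%%%%%%%%%%**++==--==========================--====++**%%%%@@@@@@@@@@@@%%%%%%%%
top mouth [368.0, 192.0] rodtop [367.0, 199.0] lug [363.0, 197.0] low corner [355.0, 209.0]
```

Scene (as text) clearly shows the rod standing in the bracket hole: bright cap at (349.8,193.7), shaft down to about (361,214). In the top view the cap is at (365.7,202). I'll triangulate the cap to check the depth.

```bash
python3 - <<'E'
from h import *
d=pickle.load(open('d0.pkl','rb'));T=d['top'][0];S=d['scene'][0]
x,r=tri([(T,(365.7,202)),(S,(349.8,193.7))]);q=Pp.T@(x-o)*1e3
print(x,r,'in plate',q,'dist from hole bottom (57,25,-20):',np.linalg.norm(q-[57,25,-20]),'want 98; lean',np.degrees(np.arctan2(np.hypot(q[0]-57,q[1]-25),q[2]+20)))
E
```

```text
[ 0.53816732 -0.09828547  0.13446147] [np.float64(1.886528733720612), np.float64(1.8865287337205572)] in plate [49.74364014 18.71892836 74.73213852] dist from hole bottom (57,25,-20): 95.21703990355813 want 98; lean 5.78484175153207
```

The cap lies 95 mm from the hole bottom against 98 mm expected, so the rod is home. It leans 5.8° downhill, which is the hole's clearance. The bracket was still snug after release. Handing in.

```bash
python3 -c "
from workcell import close_job
print(close_job())"
```

```text
the job is handed in; nothing more can be done
None
```

The job is handed in: the bracket sits snug against both fences and the thick silver rod is home through its hole into the plate, with the arm clear of everything and nothing else touched. The bracket first stopped about 5 mm short of one fence, so I nudged it snug with a jaw before inserting the rod, and the robot clock stood at about 25 s of the 67 s allowed.

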